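Batch two worn brake pads through the tip skip

ROBOT

A 6-joint arm with a two-finger parallel gripper is mounted at the origin on the work surface. World frame = base frame: x ahead of the robot, y to its left, z up, the work surface at z = 0. Lengths are in m, angles in rad, forces in N, time in s.
With the tool pointing down it reaches from about 0.425 to 0.95 m from the base axis. Payload 3.5 kg.
Tool frame: the origin (TCP) lies at the centre of the arm's flange, where the gripper is bolted on; the fingertips stand 173 mm ahead of it and the grasp point (between the pads) lies 155 mm ahead of it (ctrl.tcp_to_grasp is the distance from the TCP to the grasp point, in m); z points along the fingers, x is the direction in which the jaws open and shut, and the axes are right-handed (so a half turn about z gives the same grasp; the last joint's range is limited). The gripper opens to 85 mm and grips with 20 to 120 N. Pads are 22 mm wide; open, the fingers measure 114 mm over their backs; the gripper's body (76 mm by 85 mm) begins 54 mm behind the grasp point. The pads swing forward as they close: fully open they stand 13 mm farther back than shut.
Start: joints at [1.175, 0.286, 1.577, -0, 1.279, -0.15], TCP at [0.164, 0.655, 0.405] pointing down, gripper open.
Joint ranges: [-2.77, 2.77], [-0.9, 2.22], [0.21, 2.48], [-1.53, 4.67], [0.24, 2.81], [-2.84, 2.84]. Speed limits (rad/s): [2.79, 2.79, 3.14, 3.14, 3.14, 3.14].

INTERFACE

Orientations are given as a unit quaternion [x, y, z, w].
In Python, from plant import readout, imaging, ctrl, spotter gives the robot as it stands.
- The arm moves only by the tool apply_moves, never from a script. Its argument "steps" is a list of rows, each an object of numbers: "tx", "ty", "tz": the shift along the tool's x, y, z in mm; "wx", "wy", "wz": the turn, a rotation vector about the tool's x, y, z in rad. In form: [{"tx": .., "ty": .., "tz": .., "wx": .., "wy": .., "wz": ..}, ...]. A call has 1 to 12 rows; each row is the pose to reach, as a shift and turn from the pose commanded when the call began, along the tool's axes at that moment; what a row does not reach only later rows make up. A row lasts 1/10 s, in which the tool goes at most 50 mm and 8.59 degrees, less where a joint would pass 70% of its speed; a pose out of reach is approached as far as the arm can. A call with a gripper value outside its range is refused whole. "hand" is the opening, from 0 (shut) to 1 (fully open), set as the call begins (left out, the last holds). The fingers move at their own pace and stop on an object; "force" is the grip in N (left out, the last holds). Time passes only in rows, so rows that repeat a pose let the fingers close. It gives the time, the measured TCP pose, the force and the opening at its end, in the units of the state.
- readout.get_state(): the state, without advancing time (a new reading comes with each control period).
- imaging.read_camera(name): name is "side" or "top"; returns a dict with "img" (384x512x3 uint8, red, green, blue), "vfov" (degrees; the focal length in pixels is half the picture's height over the tangent of half this angle, whatever the lens; pixels are square), "cx", "cy" (the principal point, pixels), "R" (3x3) and "t" (3): a world point X has camera coordinates R X + t. Camera axes: x right, y down, z forward; pixel columns grow to the right and rows downward; lengths in m; the calibration is good to about 2 mm. A picture is of the moment at which its call begins. There is no depth.
- ctrl.sign_off(): hands the job in, once; it reports no verdict.
Trained networks look in the newest picture that a camera, given by its name, has taken for a name from the list of things; names that differ only in an ending like _2 or _b are one class to them, and where a whole thing is asked for, a point or a joint stands for the part that bears it (a point fixed in the world has none). Each returns a list of dicts, best first, with "confidence" (0 to 1); they miss things now and then, are a little off and sometimes report something else, mostly with a low value. They report only what shows in the picture. A call takes as long as a camera call. They do not tell look-alikes from the thing itself.
- spotter.trace(camera, label): "region" (384x512 bool, what is visible of it) and "uv" ([column, row] in pixels, amid what is visible of it).
The state is a dict: "time": time; "qpos": joint angles; "dq": joint speeds; "joint_efforts": joint torques, N m; "eef_pos": TCP position; "tcp_rot": TCP orientation; "contact_force": force on the tool from outside, world axes, zero at the start; "wrist_torque": the same for the moment, N m; "opening": opening from 0.0 (shut) to 1.0 (fully open).
Only numpy, scipy, OpenCV 4.12 (cv2) and the standard library are available. Lean on these libraries where they do the work, as an engineer would, in place of code of your own. Each camera call takes 0.05 s, during which the arm holds its last target.

TASK

Put both worn brake pads into the orange tip skip, one after the other (they fit best lengthwise, pointing to the pouring end): the first must come to rest there, let go, with the skip still upright, and the second should make it trip by weight alone, without you touching the skip, so that it dumps both pads into the grey tote. Then set the empty skip fully upright again (its red bar is there to be pushed) and leave both pads lying in the tote; do not shift the other things on the bench.

Things in the scene. Friction and masses are not known exactly. Their poses are not given: they have to be found in the camera images.
- pad_a: worn brake pad, flat slab 110 x 46 x 17 mm, about 0.32 kg, lying black friction side (96 mm long, 10 mm thick) down, rust-brown 7 mm steel back plate on top. Origin: centre of its underside. x: along its 110 mm length, y: across its 46 mm width (take it across this), z: up
- pad_b: second worn brake pad, the same in every way as pad_a
- skip: orange sheet-metal tip skip (open pan) on a level hinge 220 mm above the bench, with a steel counterweight and a red bar on an arm at its back. Origin: on the hinge axis, mid-width. x: towards its pouring end, level when upright; y: along the hinge axis; z: up when upright. Tilt 0 upright on its stop (the start), 1.3 rad tipped, turning about +y so that x goes down. Empty, it stays upright or stays tipped
- skip_floor (a point): centre of the pan's flat floor (top face), 62 mm along x and 12 mm above the hinge; moves with the skip, same axes. Floor 125 mm in x, 150 mm wide; rear wall (at the hinge) 60 mm, side walls 54 mm high; in front a 20 degree ramp 40 mm long. One pad laid along x on the flat floor leaves it upright; a second one, beside or on top, trips it: in about 1 s it tips and the pads slide out
- reset_bar (a point): middle of the red bar (16 mm dia, 150 mm long, along y) on the counterweight arm, at x = -118, z = 25 mm in the skip's axes: 245 mm above the bench when upright, about 340 mm and over the hinge when tipped. Push it back (away from the pouring end) and down along its arc, about 2 N; from 0.6 rad of tilt downward the weight takes the empty skip home by itself
- weight (a point): centre of the steel counterweight block (46 x 54 x 44 mm in x, y, z), between hinge and red bar, at x = -64, z = 25 mm in the skip's axes; the bar's ends reach 48 mm past it on either side
- stand: fixed stand of the skip; origin on the bench straight under the hinge, axes as the upright skip's. Two grey posts, 50 mm in x, 10 mm thick, 240 mm tall, at y = -114 and +114 mm
- tote_floor (a point): centre of the inner floor of the grey open tote under the pouring end, fixed to the stand, 135 mm along the stand's x, same axes. Inside 320 mm in x, 196 mm in y; walls 75 mm high, far end 110 mm
- wrench: steel wrench, 180 mm, lying flat; a bystander, origin at the centre of its underside
- driver: green-handled screwdriver, 200 mm, lying flat; a bystander, origin at the centre of its underside
- vac_pump: white pistol-shaped hand pump with a black dial gauge, about 150 x 170 x 35 mm, lying on its side; a bystander, origin at the centre of its underside
- spray_can: aerosol can, 64 mm dia, 170 mm tall, blue label, standing; a bystander, origin at the centre of its underside
- grease_jar: yellow jar with black lid, 68 mm dia, 80 mm tall, standing; a bystander, origin at the centre of its underside
- rotor_hub: dark steel hub, 90 mm dia, 50 mm tall; a bystander, origin at the centre of its underside
Mind the look-alikes: they are no part of the job. What is shaped like the pad_b but pink or white is not meant.

How it is judged:
On the way, in this order (a step that is already met when the one before it is completed fails the run):
1. one pad lies in the upright skip, let go and at rest ((((x of pad_a in the frame of skip_floor between -0.065 and 0.1 m and y of pad_a in the frame of skip_floor between -0.075 and 0.075 m and z of pad_a in the frame of skip_floor between -0.02 and 0.06 m) and linear speed of pad_a below 0.03 m/s) or ((x of pad_b in the frame of skip_floor between -0.065 and 0.1 m and y of pad_b in the frame of skip_floor between -0.075 and 0.075 m and z of pad_b in the frame of skip_floor between -0.02 and 0.06 m) and linear speed of pad_b below 0.03 m/s)) and angle between skip's own z axis and vertical below 0.06 rad and contact force between the fingers and pad_a below 0.3 N and contact force between the fingers and pad_b below 0.3 N and contact force between the fingers and skip below 0.3 N), for 0.2 s.
2. with both pads in it the skip tips, not touched by the robot (x of pad_a in the frame of skip_floor between -0.065 and 0.1 m and y of pad_a in the frame of skip_floor between -0.075 and 0.075 m and z of pad_a in the frame of skip_floor between -0.02 and 0.06 m and x of pad_b in the frame of skip_floor between -0.065 and 0.1 m and y of pad_b in the frame of skip_floor between -0.075 and 0.075 m and z of pad_b in the frame of skip_floor between -0.02 and 0.06 m and angle between skip's own z axis and vertical above 0.1 rad and contact force between each of the fingers, the arm and skip below 0.3 N), for 0.02 s.
3. the skip is tipped and both pads are in the tote (angle between skip's own z axis and vertical above 1.1 rad and x of pad_a in the frame of tote_floor between -0.16 and 0.16 m and y of pad_a in the frame of tote_floor between -0.098 and 0.098 m and z of pad_a in the frame of tote_floor between -0.01 and 0.075 m and x of pad_b in the frame of tote_floor between -0.16 and 0.16 m and y of pad_b in the frame of tote_floor between -0.098 and 0.098 m and z of pad_b in the frame of tote_floor between -0.01 and 0.075 m), for 0.2 s.
At the end, for the whole second after the job is handed in: The empty skip stands upright on its stop (tilt under 0.06 rad, still) and both pads lie at rest in the grey tote below (origins within its walls, under 75 mm above its floor) (angle between skip's own z axis and vertical below 0.06 rad and angular speed of skip below 0.1 rad/s and x of pad_a in the frame of tote_floor between -0.16 and 0.16 m and y of pad_a in the frame of tote_floor between -0.098 and 0.098 m and z of pad_a in the frame of tote_floor between -0.01 and 0.075 m and linear speed of each of pad_a, pad_b below 0.03 m/s and x of pad_b in the frame of tote_floor between -0.16 and 0.16 m and y of pad_b in the frame of tote_floor between -0.098 and 0.098 m and z of pad_b in the frame of tote_floor between -0.01 and 0.075 m); the robot touches nothing.
It fails at once if one of the other things on the bench is moved by more than 50 mm (distance of any of wrench, driver, vac_pump, spray_can, grease_jar, rotor_hub from where it was at the start of the episode above 0.05 m).
It also fails if it takes over 64 s, if anything falls off the work surface, if the arm or the gripper's body presses on something with over 40 N, if the wrist force passes 120 N, or if a joint passes its speed limit or range.

## Working session

There is one attempt and no reset: what is moved stays moved. The work goes in short steps, Python scripts to look and compute and a tool call to move; the robot and the scene stay as the last step left them, time stands still between calls to the robot, and variables do not carry over. Pictures are saved under pics/ and viewed, and the job is handed in when it is done.

Besides the shell and the picture viewer there is one more tool, called after ">>>" as name(argument=value, ...) on one line, values as JSON. apply_moves: Moves the arm, as the interface text tells. Its arguments: {"type":"object","properties":{"steps":{"type":"array","items":{"type":"object","properties":{"tx":{"type":"number"},"ty":{"type":"number"},"tz":{"type":"number"},"wx":{"type":"number"},"wy":{"type":"number"},"wz":{"type":"number"}}}},"hand":{"type":"number"},"force":{"type":"number"}},"required":["steps"]}

```bash
ls; mkdir -p pics
python3 - <<'E'
from plant import readout, imaging, ctrl, spotter
import cv2
s=readout.get_state()
print(s)
for n in ["side","top"]:
    c=imaging.read_camera(n)
    print(n,c["vfov"],c["cx"],c["cy"],c["R"],c["t"])
    cv2.imwrite(f"pics/{n}0.png",cv2.resize(c["img"][:,:,::-1],(800,600),interpolation=cv2.INTER_CUBIC))
E
```

```text
pics
{'time': 0.0, 'qpos': array([ 1.17504017e+00,  2.87194135e-01,  1.57821331e+00,  3.91000451e-06,
        1.27860882e+00, -1.49982761e-01]), 'dq': array([-0.00121498, -0.00117794,  0.00026088, -0.00108088,  0.0015016 ,
        0.00090333]), 'joint_efforts': array([-1.04898711e-03, -4.05960596e+01, -2.92633581e+01, -2.22986646e-04,
        5.75869140e-03, -2.26211284e-06]), 'eef_pos': array([0.1640905 , 0.65448387, 0.40330804]), 'tcp_rot': array([ 7.88449687e-01,  6.15098059e-01, -1.05701685e-03,  5.92618368e-04]), 'contact_force': array([-0.20391264, -0.12609195, -0.2311519 ]), 'wrist_torque': array([ 0.0479079 , -0.00472467,  0.04831333]), 'opening': 0.9960704665994083}
side 47.5909711914309 258.89704752839464 189.99893254882866 [[ 0.76043379 -0.64926537  0.01396139]
 [-0.34268465 -0.41943589 -0.84061927]
 [ 0.5516409   0.63445095 -0.5414465 ]] [-0.40705088  0.2847324   0.99442937]
top 54.96943559338317 248.74437739555586 195.25546487468583 [[ 0.01445653 -0.99987979 -0.00560447]
 [-0.99483559 -0.01381998 -0.10055426]
 [ 0.10046472  0.0070292  -0.99491579]] [-0.0549945   0.51875433  1.09606724]
```

View pics/top0.png

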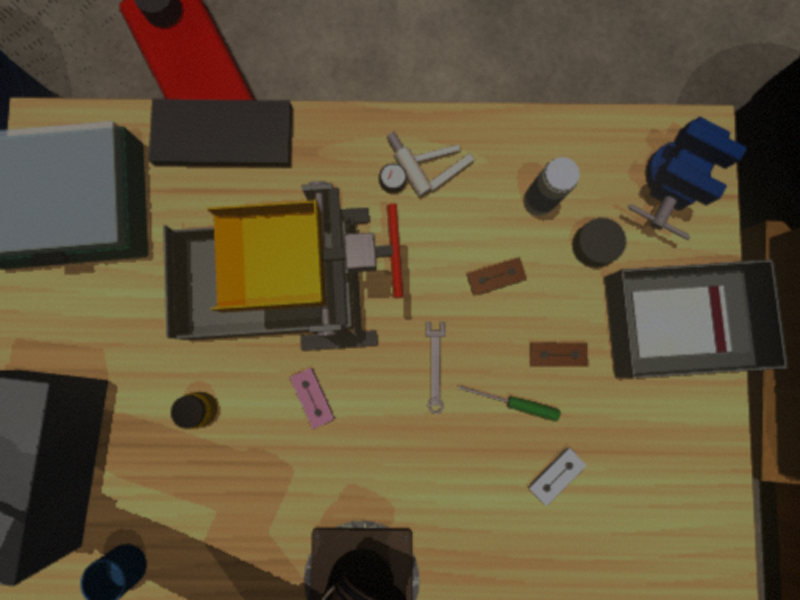

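View pics/side0.png

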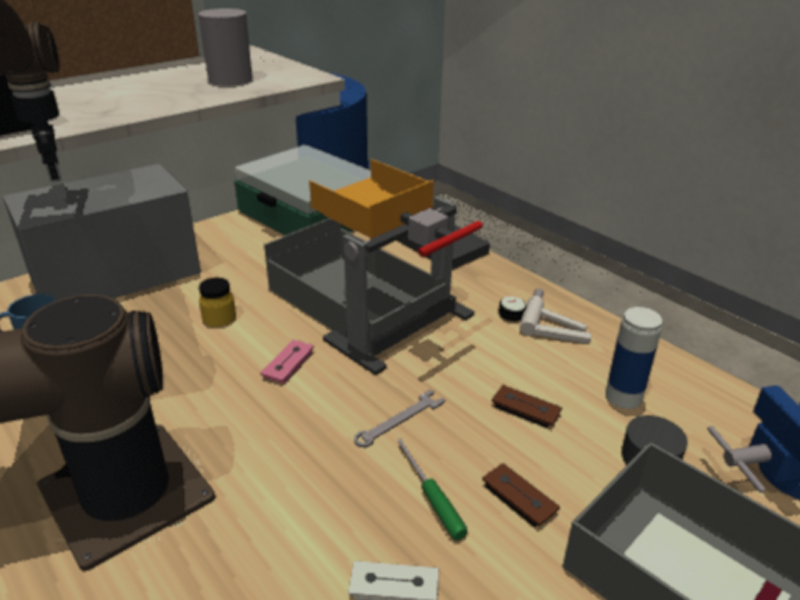

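```bash
cat > h.py <<'E'
from plant import readout, imaging, ctrl, spotter
import cv2, numpy as np
from scipy.spatial.transform import Rotation as Ro
def cam(n):
    c=imaging.read_camera(n); H=c["img"].shape[0]
    f=H/2/np.tan(np.radians(c["vfov"])/2); c["K"]=np.array([[f,0,c["cx"]],[0,f,c["cy"]],[0,0,1]]); c["R"]=np.array(c["R"]);c["t"]=np.array(c["t"]); return c
def proj(c,X):
    p=np.atleast_2d(X)@c["R"].T+c["t"]; p=p@c["K"].T; return p[:,:2]/p[:,2:]
def ray(c,uv,z):
    uv=np.atleast_2d(uv).astype(float); d=np.c_[uv,np.ones(len(uv))]@np.linalg.inv(c["K"]).T@c["R"]; o=-c["R"].T@c["t"]
    return o+d*((z-o[2])/d[:,2])[:,None]
def crop(c,name,u,v,r=60,s=6,marks=()):
    u0,v0=max(int(u-r),0),max(int(v-r*.75),0); im=c["img"][v0:v0+int(1.5*r),u0:u0+2*r,::-1]
    im=cv2.resize(im,None,fx=s,fy=s,interpolation=cv2.INTER_CUBIC)
    for m in marks: cv2.circle(im,(int((m[0]+.5-u0)*s),int((m[1]+.5-v0)*s)),3,(255,255,0),-1)
    cv2.imwrite("pics/"+name+".png",im)
E
python3 - <<'E'
from h import *
T=cam("top");S=cam("side")
np.savez("f0.npz",**{})
for l in ["pad_a","skip","reset_bar","weight","stand","wrench","driver","vac_pump","spray_can","grease_jar","rotor_hub"]:
  for n,c in (("top",T),("side",S)):
    for r in spotter.trace(n,l):
        cs,_=cv2.findContours(r["region"].astype(np.uint8),0,2)
        m=max(cs,key=cv2.contourArea); q=cv2.minAreaRect(m)
        print(l,n,round(r["confidence"],2),np.round(r["uv"],1),int(r["region"].sum()),end=' ')
        if n=="top":
            z=.017 if l=="pad_a" else 0
            b=ray(c,cv2.boxPoints(q),z); print(np.round(b[:,:2].mean(0),4), np.round([np.linalg.norm(b[1]-b[0]),np.linalg.norm(b[2]-b[1])],3), "yaw",np.round([np.arctan2(*(b[1]-b[0])[1::-1]),np.arctan2(*(b[2]-b[1])[1::-1])],3),end='')
        print()
E
```

```text
pad_a top 0.91 [352.9 305.2] 638 [ 0.1988 -0.3695] [0.11  0.049] yaw [-0.794 -2.348]
pad_a top 0.79 [202.  250.2] 583 [0.3385 0.1006] [0.051 0.11 ] yaw [-1.092 -2.65 ]
pad_a top 0.69 [317.2 174.1] 555 [ 0.5806 -0.256 ] [0.113 0.049] yaw [-1.233 -2.83 ]
pad_a top 0.55 [358.2 227.7] 565 [ 0.4282 -0.3773] [0.109 0.048] yaw [-1.557  3.122]
pad_a side 0.88 [184.4 230.4] 492 
pad_a side 0.79 [334.6 257. ] 685 
pad_a side 0.73 [330.5 313.9] 970 
pad_a side 0.67 [250.9 372. ] 1286 
skip top 0.95 [179.3 162.8] 5864 [0.6163 0.1213] [0.384 0.265] yaw [-1.494 -3.068]
skip side 0.89 [247.2 131.3] 3071 
reset_bar top 0.83 [183.9 160.4] 6037 [0.6144 0.1181] [0.386 0.269] yaw [-1.477 -3.051]
reset_bar side 0.7 [247.6 134.1] 3079 
weight top 0.86 [182.5 163.8] 5861 [0.6157 0.1223] [0.388 0.268] yaw [-1.526 -3.098]
weight side 0.91 [250.8 133.3] 3154 
stand top 0.78 [179.6 170.4] 11809 [0.6013 0.1665] [0.491 0.342] yaw [-1.558 -3.13 ]
stand top 0.64 [352.1 117.5] 903 [ 0.7708 -0.3708] [0.143 0.074] yaw [-0.77  -2.376]
stand top 0.49 [183.2 159.6] 5870 [0.6148 0.1198] [0.386 0.268] yaw [-1.493 -3.067]

[... 327 characters left out ...]
de 0.45 [139.  191.7] 639 
vac_pump top 0.8 [264.4 107.9] 1016 [ 0.8015 -0.1181] [0.125 0.18 ] yaw [-0.167 -1.753]
vac_pump top 0.29 [179.8 163.4] 5820 [0.6146 0.1197] [0.378 0.262] yaw [-1.485 -3.059]
vac_pump top 0.18 [354.5 118.1] 835 [ 0.77   -0.3716] [0.138 0.072] yaw [-0.77  -2.376]
vac_pump side 0.95 [340.4 204. ] 897 
vac_pump side 0.43 [278.4 323.6] 566 
spray_can side 0.88 [399.2 224.9] 1646 
spray_can side 0.24 [248.5 133.7] 3010 
grease_jar top 0.71 [124.1 263. ] 562 [0.3101 0.3329] [0.089 0.069] yaw [-1.556 -3.097]
grease_jar side 0.66 [139.8 193.8] 633 
rotor_hub top 0.58 [379.8 155.7] 835 [ 0.6544 -0.4663] [0.107 0.093] yaw [-0.778 -2.374]
rotor_hub side 0.67 [414.9 281.1] 771
```

Run:
```python
from h import *
T=cam("top");S=cam("side")
crop(T,"tskip",180,165,85,4)
crop(S,"sskip",240,165,85,4)
crop(T,"tpads",337,200,60,6)
crop(S,"spads",332,285,60,6)
```

```text
(no output)
```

View pics/tskip.png

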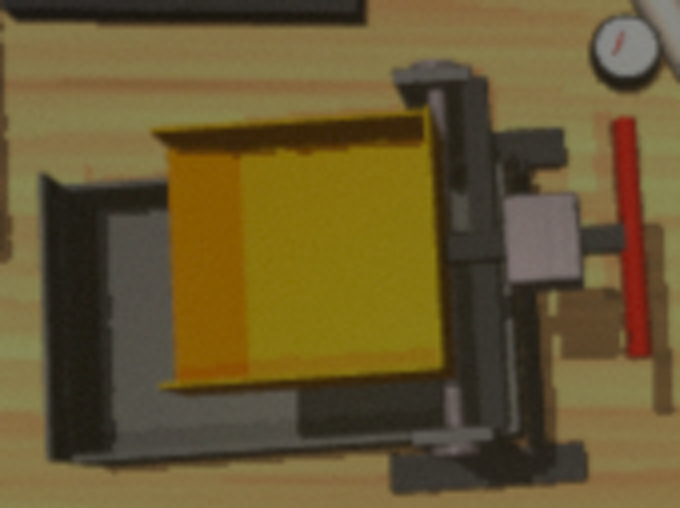

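View pics/sskip.png

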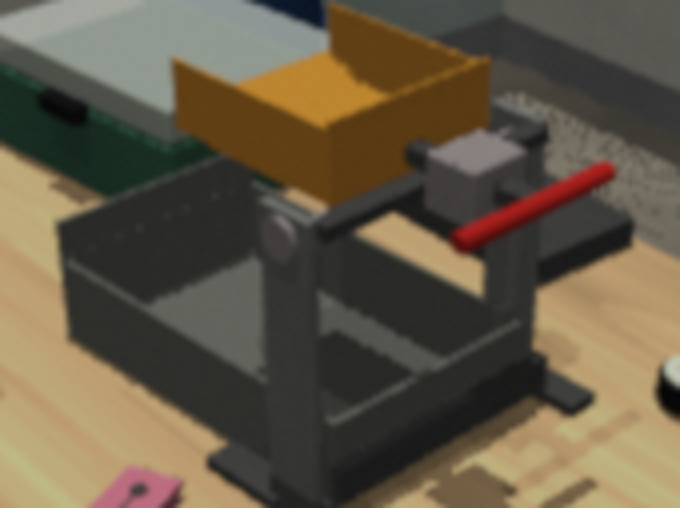

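View pics/tpads.png

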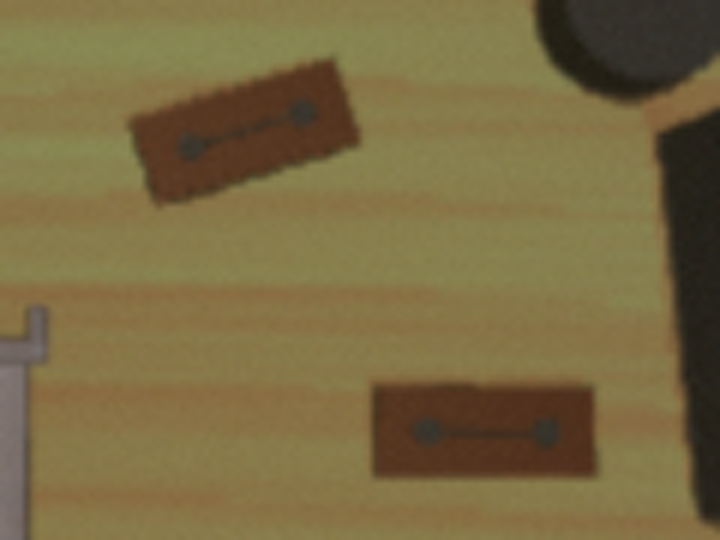

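View pics/spads.png

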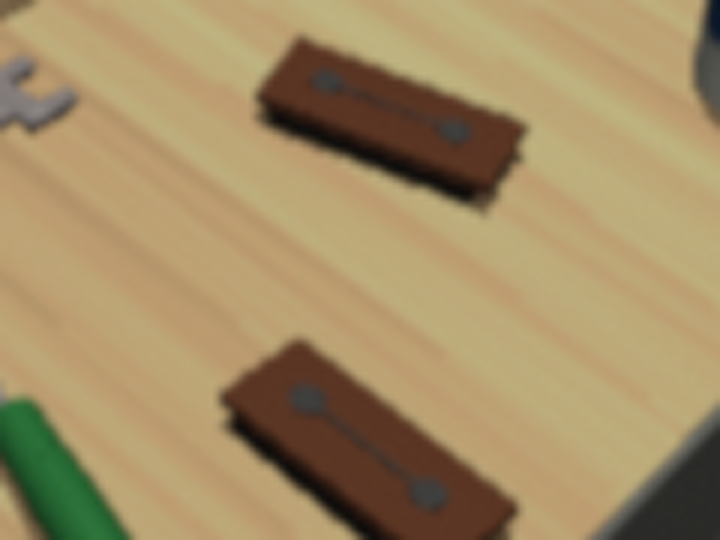

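```bash
cat > fit.py <<'E'
from h import *
from scipy.optimize import least_squares
T=cam("top");S=cam("side")
def P(l,p): return np.array(l)
def world(p,L,z0=.22):
    c,s=np.cos(p[2]),np.sin(p[2]); L=np.atleast_2d(L); return np.c_[p[0]+c*L[:,0]-s*L[:,1],p[1]+s*L[:,0]+c*L[:,1],L[:,2]+z0+ (p[3] if len(p)>3 else 0)]
bar=[[-.118,.075,.025],[-.118,-.075,.025]]
w=[[-.041,-.027,.047],[-.087,-.027,.047],[-.087,.027,.047],[-.041,.027,.047]]
top=np.array([[638,357],[623,118],[503,196],[576,193],[582,281],[505,284]])/4-.5+[95,101]
sidep=np.array([[462,242],[608,170],[482,130],[527,158],[466,180],[424,152]])/4-.5+[155,101]
L=np.array(bar+w)
def f(p): 
    X=world(p,L); return np.r_[(proj(T,X)-top).ravel(),(proj(S,X)-sidep).ravel()]
for p0 in ([.62,.1,1.57],[.62,.1,1.57,0.]):
    r=least_squares(f,p0,loss="soft_l1"); print(np.round(r.x,4)); print(np.round(f(r.x).reshape(-1,2),1).tolist())
p=least_squares(f,[.62,.1,1.57],loss="soft_l1").x; np.save("skip.npy",p)
E
cat > ov.py <<'E'
from fit import *
Q=[[x,y,.066] for x in(0,.1245,.162) for y in(-.075,.075)]+[[x,y,.012] for x in(0,.1245) for y in(-.075,.075)]+[[0,-.075,.072],[0,.075,.072],[.162,-.075,.0257],[.162,.075,.0257]]+[[x,y,.02] for x in(-.025,.025) for y in (-.119,-.109,.109,.119)]+[[.135+x,y,-.22+.075] for x in(-.16,.16) for y in(-.098,.098)]+[[.135+x,y,-.22+.0] for x in(-.16,.16) for y in(-.098,.098)]
X=world(p,Q)
crop(T,"ot",180,165,85,4,proj(T,X)); crop(S,"os",240,165,85,4,proj(S,X))
print("skip_floor",world(p,[.062,0,.012]))
E
python3 ov.py
```

```text
[0.5751 0.0613 1.6526]
[[0.2, 0.4], [-0.2, 0.4], [-0.7, -0.1], [0.1, -0.6], [0.1, -0.6], [0.2, -0.0], [-1.4, 1.5], [-0.0, 1.0], [-0.7, 0.1], [0.5, -1.6], [2.0, -0.8], [-0.0, 0.6]]
[5.7490e-01 6.1200e-02 1.6527e+00 6.0000e-04]
[[0.3, 0.5], [-0.1, 0.4], [-0.6, -0.0], [0.1, -0.6], [0.1, -0.5], [0.2, 0.0], [-1.4, 1.3], [-0.0, 0.8], [-0.7, -0.1], [0.5, -1.8], [2.0, -1.0], [-0.0, 0.4]]
skip_floor [[0.57003643 0.12311306 0.232     ]]
```

View pics/ot.png

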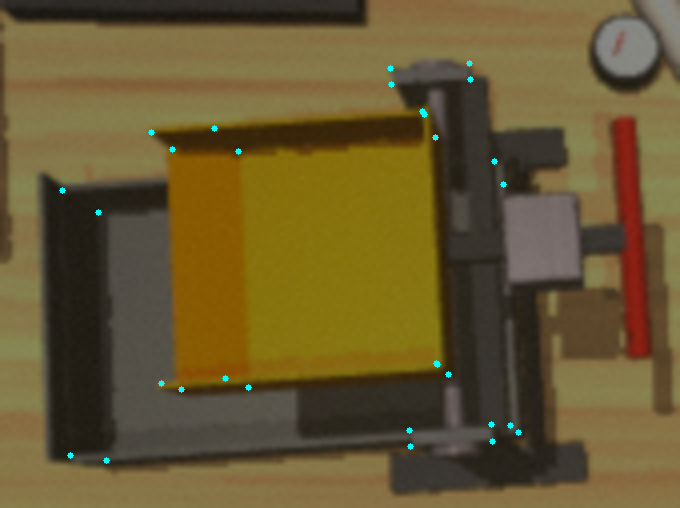

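View pics/os.png

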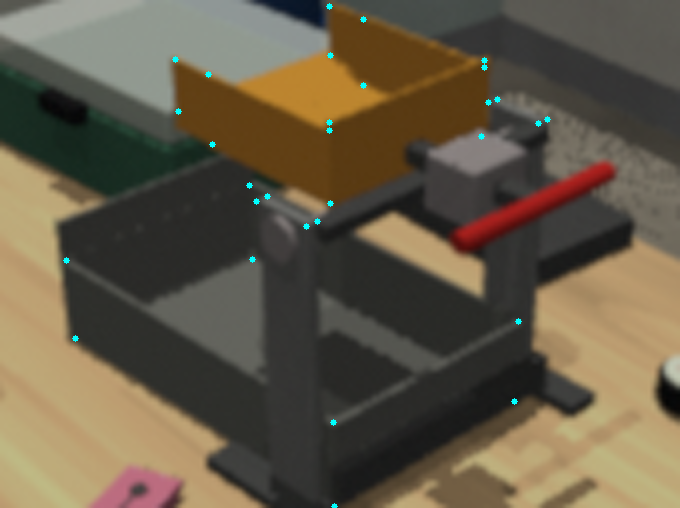

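```bash
cat >> h.py <<'E'
def Rdown(yaw):
    x=np.array([np.cos(yaw),np.sin(yaw),0]); z=np.array([0,0,-1.]); return np.c_[x,np.cross(z,x),z]
def plan(*wps):
    s=readout.get_state(); p=np.array(s["eef_pos"]); R=Ro.from_quat(s["tcp_rot"]).as_matrix()
    print("now",np.round(p,4),"tool yaw",round(np.arctan2(R[1,0],R[0,0]),4),"t",s["time"],"open",round(s["opening"],3),"F",np.round(s["contact_force"],1),"q",np.round(s["qpos"],2))
    for w in wps:
        d=R.T@(np.array(w[:3])-p)*1000; rv=Ro.from_matrix(R.T@Rdown(w[3])).as_rotvec()
        print(w,"-> t",np.round(d,1),"w",np.round(rv,4))
E
python3 - <<'E'
from h import *
T=cam("top");S=cam("side")
A=np.array([[130,118],[335,58],[360,143],[158,206]])/6-.5+[277,155]
B=np.array([[373,384],[594,384],[597,476],[373,476]])/6-.5+[277,155]
for q in(A,B):
    X=ray(T,q,.017); e=X[1]-X[0]+X[2]-X[3]; w=X[3]-X[0]+X[2]-X[1]
    print(np.round(X.mean(0),4),"yaw",np.arctan2(e[1],e[0]),"across",np.arctan2(w[1],w[0]),np.linalg.norm(e)/2,np.linalg.norm(w)/2,"side px",proj(S,X.mean(0)))
for d in spotter.trace("side","pad_a"): print(d["uv"])
# side centre in spads crop: u0=272,v0=240
print((np.array([[392,118],[368,448]])/6-.5+[272,240]))
plan((.45,.5,.5,.8),(.6,.15,.52,.4),(.58,-.256,.40,.338))
E
```

```text
[ 0.5818 -0.2582  0.017 ] yaw -1.2621159645156408 across -2.8502267710127835 0.10957486001907706 0.046608785885185876 side px [[336.36768874 258.37189724]]
[ 0.4308 -0.378   0.017 ] yaw -1.556434982086884 across -3.140312425892395 0.11232838925171611 0.04637054251324058 side px [[332.49135906 314.62335855]]
[250.9, 370.4]
[335.0, 257.8]
[184.6, 229.2]
[333.5, 316.3]
[[336.83333333 259.16666667]
 [332.83333333 314.16666667]]
now [0.1642 0.6547 0.4047] tool yaw 1.325 t 1.65 open 1.002 F [-0.5  0.7  0.4] q [ 1.17  0.29  1.58 -0.    1.28 -0.15]
(0.45, 0.5, 0.5, 0.8) -> t [-80.5 314.8 -95.2] w [ 0.    -0.     0.525]
(0.6, 0.15, 0.52, 0.4) -> t [-383.5  545.5 -115.2] w [ 0.    -0.     0.925]
(0.58, -0.256, 0.4, 0.338) -> t [-782.1  624.9    4.8] w [ 0.    -0.     0.987]
```

Candidates: brown (317,175) and (358,228) in the top view, against the pink (202,250) and white (353,305) look-alikes. The close crop shows the two brown ones have a rust-brown plate over a black underside, so those are the ones I want. I'll start with the brown one at (317,175).

>>> apply_moves(steps=[{"tx": 0,"ty": 0,"tz": -50,"wz": 0.1},{"tx": -15,"ty": 40,"tz": -80,"wz": 0.2},{"tx": -30,"ty": 85,"tz": -95,"wz": 0.3},{"tx": -45,"ty": 130,"tz": -95,"wz": 0.4},{"tx": -60,"ty": 175,"tz": -95,"wz": 0.5},{"tx": -75,"ty": 220,"tz": -95,"wz": 0.53},{"tx": -80,"ty": 270,"tz": -95,"wz": 0.53},{"tx": -80,"ty": 315,"tz": -95,"wz": 0.53},{"tx": -110,"ty": 340,"tz": -100,"wz": 0.6},{"tx": -150,"ty": 370,"tz": -105,"wz": 0.65},{"tx": -190,"ty": 400,"tz": -110,"wz": 0.7},{"tx": -230,"ty": 430,"tz": -115,"wz": 0.75}], hand=0.75)

```text
$.steps[0]: bad value
```

Run:
```python
from h import *
plan((.6,.15,.53,.4),(.62,-.05,.5,.35),(.582,-.258,.40,.309))
```

```text
now [0.1642 0.6547 0.4047] tool yaw 1.325 t 1.65 open 1.002 F [-0.5  0.7  0.4] q [ 1.17  0.29  1.58 -0.    1.28 -0.15]
(0.6, 0.15, 0.53, 0.4) -> t [-383.5  545.5 -125.2] w [ 0.    -0.     0.925]
(0.62, -0.05, 0.5, 0.35) -> t [-572.6  613.6  -95.2] w [ 0.    -0.     0.975]
(0.582, -0.258, 0.4, 0.309) -> t [-783.6  627.3    4.8] w [ 0.    -0.     1.016]
```

>>> apply_moves(steps=[{"tx": 0,"ty": 0,"tz": -50,"wx": 0,"wy": 0,"wz": 0.1},{"tx": -15,"ty": 40,"tz": -80,"wx": 0,"wy": 0,"wz": 0.2},{"tx": -30,"ty": 85,"tz": -95,"wx": 0,"wy": 0,"wz": 0.3},{"tx": -45,"ty": 130,"tz": -95,"wx": 0,"wy": 0,"wz": 0.4},{"tx": -60,"ty": 175,"tz": -95,"wx": 0,"wy": 0,"wz": 0.5},{"tx": -75,"ty": 220,"tz": -95,"wx": 0,"wy": 0,"wz": 0.53},{"tx": -80,"ty": 270,"tz": -95,"wx": 0,"wy": 0,"wz": 0.53},{"tx": -80,"ty": 315,"tz": -95,"wx": 0,"wy": 0,"wz": 0.53},{"tx": -110,"ty": 340,"tz": -100,"wx": 0,"wy": 0,"wz": 0.6},{"tx": -150,"ty": 370,"tz": -105,"wx": 0,"wy": 0,"wz": 0.65},{"tx": -190,"ty": 400,"tz": -110,"wx": 0,"wy": 0,"wz": 0.7},{"tx": -230,"ty": 430,"tz": -115,"wx": 0,"wy": 0,"wz": 0.75}], hand=0.75)

```text
time: 2.85
eef_pos: [0.5255, 0.3259, 0.5198]
tcp_rot: [0.959, 0.283, 0.0, 0.0]
contact_force: [0.5, -0.0, 0.2]
opening: 0.75
```

Run:
```python
from h import *
plan((.6,.15,.53,.4),(.62,-.05,.5,.35),(.582,-.258,.40,.309))
```

```text
now [0.5255 0.3259 0.5198] tool yaw 0.5733 t 2.85 open 0.75 F [ 0.5 -0.   0.2] q [ 0.39  0.1   1.59 -0.    1.46 -0.18]
(0.6, 0.15, 0.53, 0.4) -> t [-32.9 188.2 -10.2] w [ 0.     -0.0002  0.1733]
(0.62, -0.05, 0.5, 0.35) -> t [-124.6  367.1   19.8] w [ 0.000e+00 -2.000e-04  2.233e-01]
(0.582, -0.258, 0.4, 0.309) -> t [-269.3  521.2  119.8] w [ 0.000e+00 -2.000e-04  2.643e-01]
```

>>> apply_moves(steps=[{"tx": -8,"ty": 47,"tz": -5,"wx": 0,"wy": 0,"wz": 0.08},{"tx": -16,"ty": 94,"tz": -10,"wx": 0,"wy": 0,"wz": 0.15},{"tx": -25,"ty": 141,"tz": -10,"wx": 0,"wy": 0,"wz": 0.17},{"tx": -33,"ty": 188,"tz": -10,"wx": 0,"wy": 0,"wz": 0.17},{"tx": -55,"ty": 232,"tz": -5,"wx": 0,"wy": 0,"wz": 0.18},{"tx": -78,"ty": 276,"tz": 0,"wx": 0,"wy": 0,"wz": 0.2},{"tx": -100,"ty": 320,"tz": 10,"wx": 0,"wy": 0,"wz": 0.22},{"tx": -125,"ty": 362,"tz": 20,"wx": 0,"wy": 0,"wz": 0.23},{"tx": -155,"ty": 400,"tz": 35,"wx": 0,"wy": 0,"wz": 0.25},{"tx": -185,"ty": 435,"tz": 55,"wx": 0,"wy": 0,"wz": 0.264},{"tx": -215,"ty": 470,"tz": 75,"wx": 0,"wy": 0,"wz": 0.264},{"tx": -245,"ty": 505,"tz": 95,"wx": 0,"wy": 0,"wz": 0.264}])

```text
time: 4.05
eef_pos: [0.5937, -0.2298, 0.4248]
tcp_rot: [0.988, 0.155, 0.0, 0.0]
contact_force: [-0.3, 0.5, 0.6]
opening: 0.751
```

Run:
```python
from h import *
plan((.5818,-.2582,.25,.309),(.5818,-.2582,.180,.309))
```

```text
now [ 0.5937 -0.2298  0.4248] tool yaw 0.3109 t 4.05 open 0.751 F [-0.3  0.5  0.6] q [-0.53  0.19  1.66  0.    1.3  -0.84]
(0.5818, -0.2582, 0.25, 0.309) -> t [-20.1  23.3 174.8] w [ 0.0005 -0.0006  0.0019]
(0.5818, -0.2582, 0.18, 0.309) -> t [-20.1  23.3 244.8] w [ 0.0005 -0.0006  0.0019]
```

Lower to about 185 mm TCP height, then look.

>>> apply_moves(steps=[{"tx": -20,"ty": 23,"tz": 40,"wx": 0,"wy": 0,"wz": 0},{"tx": -20,"ty": 23,"tz": 90,"wx": 0,"wy": 0,"wz": 0},{"tx": -20,"ty": 23,"tz": 140,"wx": 0,"wy": 0,"wz": 0},{"tx": -20,"ty": 23,"tz": 180,"wx": 0,"wy": 0,"wz": 0},{"tx": -20,"ty": 23,"tz": 215,"wx": 0,"wy": 0,"wz": 0},{"tx": -20,"ty": 23,"tz": 235,"wx": 0,"wy": 0,"wz": 0},{"tx": -20,"ty": 23,"tz": 235,"wx": 0,"wy": 0,"wz": 0}])

```text
time: 4.75
eef_pos: [0.5807, -0.2551, 0.186]
tcp_rot: [0.988, 0.155, -0.003, -0.003]
contact_force: [0.3, -0.4, 0.5]
opening: 0.751
```

Run:
```python
from h import *
plan((.5818,-.2582,.175,.309))
c=cam("side");crop(c,"s1",340,245,60,6)
c=cam("top");crop(c,"t1",320,175,60,6)
```

```text
now [ 0.5807 -0.2551  0.186 ] tool yaw 0.3109 t 4.75 open 0.751 F [ 0.3 -0.4  0.5] q [-0.57  0.46  1.8  -0.    0.9  -0.88]
(0.5818, -0.2582, 0.175, 0.309) -> t [ 0.2  3.3 11. ] w [-0.0064  0.0052  0.0018]
```

View pics/s1.png

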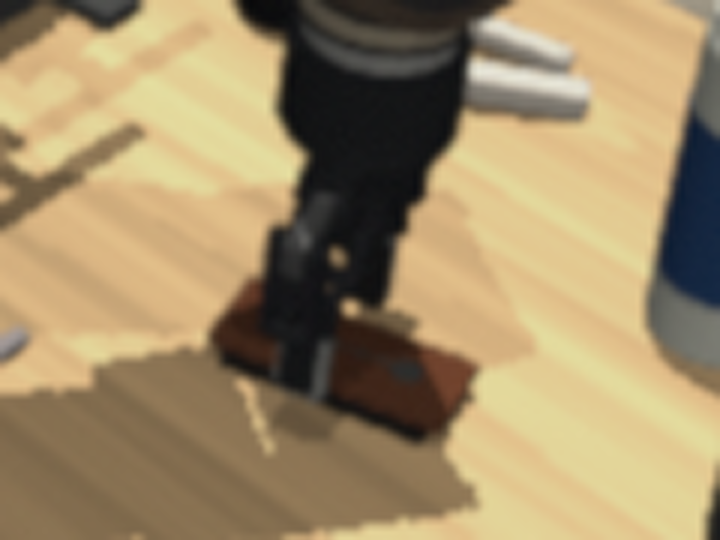

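View pics/t1.png

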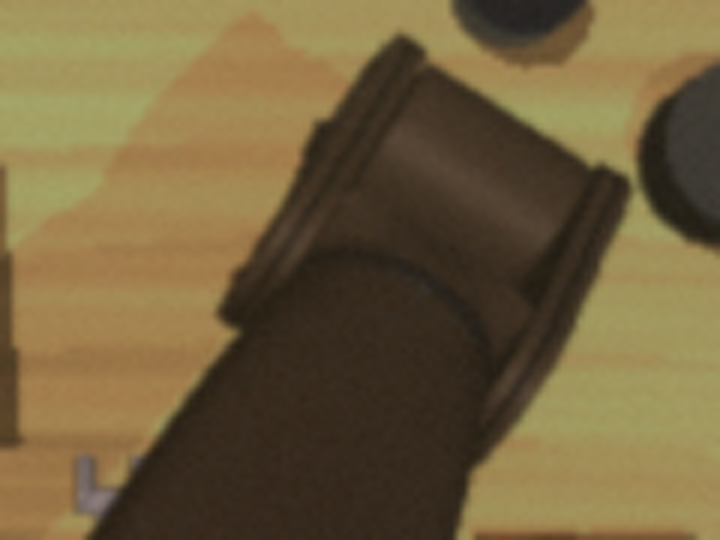

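Run:
```python
from h import *
c=cam("side"); print(np.array([302,398])/6-.5+[280,200])
for y in(.000,.003):
 for z in(0,.005,.01,.015,.02,.025): print(y,z,proj(c,[.5807-.952*.034+.306*y,-.2551-.31*.034-.95*y,z]))
```

```text
[329.83333333 265.83333333]
0.0 0 [[329.27734053 270.35656869]]
0.0 0.005 [[329.47360679 268.924047  ]]
0.0 0.01 [[329.67081936 267.48461826]]
0.0 0.015 [[329.86898512 266.03823241]]
0.0 0.02 [[330.06811097 264.58483889]]
0.0 0.025 [[330.26820393 263.12438665]]
0.003 0 [[330.34316941 270.78965897]]
0.003 0.005 [[330.54222919 269.3565215 ]]
0.003 0.01 [[330.74224987 267.91646601]]
0.003 0.015 [[330.94323842 266.46944228]]
0.003 0.02 [[331.14520189 265.01539961]]
0.003 0.025 [[331.34814739 263.5542868 ]]
```

>>> apply_moves(steps=[{"tx": 0,"ty": 3,"tz": 8,"wx": -0.006,"wy": 0.005,"wz": 0},{"tx": 0,"ty": 3,"tz": 8,"wx": -0.006,"wy": 0.005,"wz": 0}])

```text
time: 5.1
eef_pos: [0.5835, -0.2593, 0.183]
tcp_rot: [0.988, 0.155, 0.004, 0.003]
contact_force: [0.6, 0.3, 0.4]
opening: 0.747
```

>>> apply_moves(steps=[{"tx": 0,"ty": 0,"tz": 0,"wx": 0,"wy": 0,"wz": 0},{"tx": 0,"ty": 0,"tz": 0,"wx": 0,"wy": 0,"wz": 0},{"tx": 0,"ty": 0,"tz": 0,"wx": 0,"wy": 0,"wz": 0},{"tx": 0,"ty": 0,"tz": 0,"wx": 0,"wy": 0,"wz": 0},{"tx": 0,"ty": 0,"tz": 0,"wx": 0,"wy": 0,"wz": 0}], hand=0.3, force=50)

```text
time: 5.6
eef_pos: [0.5836, -0.2591, 0.1834]
tcp_rot: [0.988, 0.155, 0.004, 0.003]
contact_force: [-0.5, 0.8, 5.1]
opening: 0.513
```

>>> apply_moves(steps=[{"tx": 0,"ty": 0,"tz": -20,"wx": 0,"wy": 0,"wz": 0},{"tx": 0,"ty": 0,"tz": -50,"wx": 0,"wy": 0,"wz": 0},{"tx": 0,"ty": 0,"tz": -70,"wx": 0,"wy": 0,"wz": 0},{"tx": 0,"ty": 0,"tz": -70,"wx": 0,"wy": 0,"wz": 0}])

```text
time: 6.0
eef_pos: [0.5833, -0.2589, 0.2545]
tcp_rot: [0.988, 0.155, 0.005, 0.004]
contact_force: [0.1, -0.6, -2.6]
opening: 0.514
```

Run:
```python
from h import *
plan((.5818,-.2582,.175,.309))
c=cam("side");crop(c,"s2",340,235,60,6)
```

```text
now [ 0.5833 -0.2589  0.2545] tool yaw 0.3112 t 6.0 open 0.514 F [ 0.1 -0.6 -2.6] q [-0.58  0.36  1.77  0.    0.99 -0.89]
(0.5818, -0.2582, 0.175, 0.309) -> t [-1.9 -1.9 79.5] w [ 0.0098 -0.0081  0.0021]
```

View pics/s2.png

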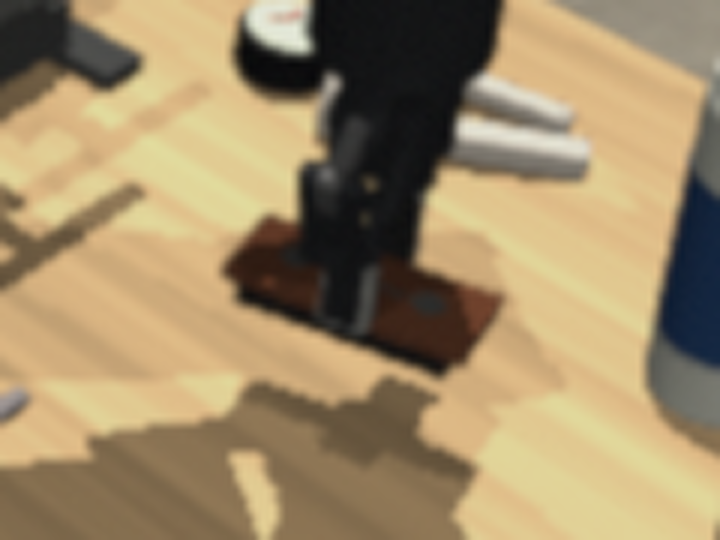

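Run:
```python
from h import *
plan((.60,-.2,.50,.309),(.61,-.05,.52,.2),(.57,.1231,.52,.082))
```

```text
now [ 0.5827 -0.2585  0.2524] tool yaw 0.3111 t 6.05 open 0.516 F [-0.1  0.3 -3.8] q [-0.58  0.36  1.78  0.    0.99 -0.89]
(0.6, -0.2, 0.5, 0.309) -> t [  35.8  -48.7 -247.7] w [ 0.0071 -0.0058  0.0021]
(0.61, -0.05, 0.52, 0.2) -> t [  91.4 -188.3 -268.4] w [ 0.0067 -0.0062  0.1111]
(0.57, 0.1231, 0.52, 0.082) -> t [ 106.3 -365.3 -269.5] w [ 0.0064 -0.0066  0.2291]
```

>>> apply_moves(steps=[{"tx": 5,"ty": -5,"tz": -40,"wx": 0.004,"wy": -0.003,"wz": 0},{"tx": 10,"ty": -12,"tz": -85,"wx": 0.006,"wy": -0.005,"wz": 0},{"tx": 15,"ty": -20,"tz": -130,"wx": 0.006,"wy": -0.005,"wz": 0},{"tx": 22,"ty": -30,"tz": -175,"wx": 0.006,"wy": -0.006,"wz": 0.01},{"tx": 30,"ty": -40,"tz": -220,"wx": 0.006,"wy": -0.006,"wz": 0.02},{"tx": 42,"ty": -65,"tz": -255,"wx": 0.006,"wy": -0.006,"wz": 0.04},{"tx": 56,"ty": -100,"tz": -268,"wx": 0.006,"wy": -0.006,"wz": 0.06},{"tx": 72,"ty": -140,"tz": -270,"wx": 0.006,"wy": -0.006,"wz": 0.08},{"tx": 86,"ty": -180,"tz": -270,"wx": 0.006,"wy": -0.006,"wz": 0.11},{"tx": 92,"ty": -220,"tz": -270,"wx": 0.006,"wy": -0.006,"wz": 0.14},{"tx": 96,"ty": -262,"tz": -270,"wx": 0.006,"wy": -0.006,"wz": 0.17},{"tx": 100,"ty": -305,"tz": -270,"wx": 0.006,"wy": -0.006,"wz": 0.2}])

```text
time: 7.25
eef_pos: [0.5826, 0.065, 0.5169]
tcp_rot: [0.998, 0.055, -0.003, -0.001]
contact_force: [0.7, -0.6, -3.5]
opening: 0.517
```

Run:
```python
from h import *
plan((.57,.1231,.52,.082),(.57,.1231,.44,.082),(.57,.1231,.417,.082))
```

```text
now [0.5826 0.065  0.5169] tool yaw 0.1094 t 7.25 open 0.517 F [ 0.7 -0.6 -3.5] q [-0.06  0.03  1.67  0.    1.45 -0.17]
(0.57, 0.1231, 0.52, 0.082) -> t [ -6.2 -59.1  -2.9] w [-0.0014  0.0062  0.0274]
(0.57, 0.1231, 0.44, 0.082) -> t [ -5.7 -59.   77.1] w [-0.0014  0.0062  0.0274]
(0.57, 0.1231, 0.417, 0.082) -> t [ -5.6 -59.  100.1] w [-0.0014  0.0062  0.0274]
```

>>> apply_moves(steps=[{"tx": -3,"ty": -35,"tz": -2,"wx": -0.001,"wy": 0.004,"wz": 0.02},{"tx": -6,"ty": -59,"tz": 0,"wx": -0.001,"wy": 0.006,"wz": 0.027},{"tx": -6,"ty": -59,"tz": 25,"wx": -0.001,"wy": 0.006,"wz": 0.027},{"tx": -6,"ty": -59,"tz": 50,"wx": -0.001,"wy": 0.006,"wz": 0.027},{"tx": -6,"ty": -59,"tz": 60,"wx": -0.001,"wy": 0.006,"wz": 0.027},{"tx": -6,"ty": -59,"tz": 60,"wx": -0.001,"wy": 0.006,"wz": 0.027},{"tx": -6,"ty": -59,"tz": 60,"wx": -0.001,"wy": 0.006,"wz": 0.027}])

```text
time: 7.95
eef_pos: [0.5706, 0.1213, 0.4606]
tcp_rot: [0.999, 0.042, 0.002, 0.0]
contact_force: [0.4, 0.2, -2.3]
opening: 0.517
```

Run:
```python
from h import *
plan((.57,.1231,.43,.082),(.57,.1231,.417,.082))
c=cam("side");crop(c,"s3",240,125,60,6)
c=cam("top");crop(c,"t3",180,165,60,6)
```

```text
now [0.5706 0.1213 0.4606] tool yaw 0.0835 t 7.95 open 0.517 F [ 0.4  0.2 -2.3] q [ 0.04  0.05  1.75 -0.    1.34 -0.05]
(0.57, 0.1231, 0.43, 0.082) -> t [-0.6 -1.9 30.6] w [ 0.0004 -0.0047  0.0015]
(0.57, 0.1231, 0.417, 0.082) -> t [-0.6 -1.9 43.6] w [ 0.0004 -0.0047  0.0015]
```

View pics/s3.png

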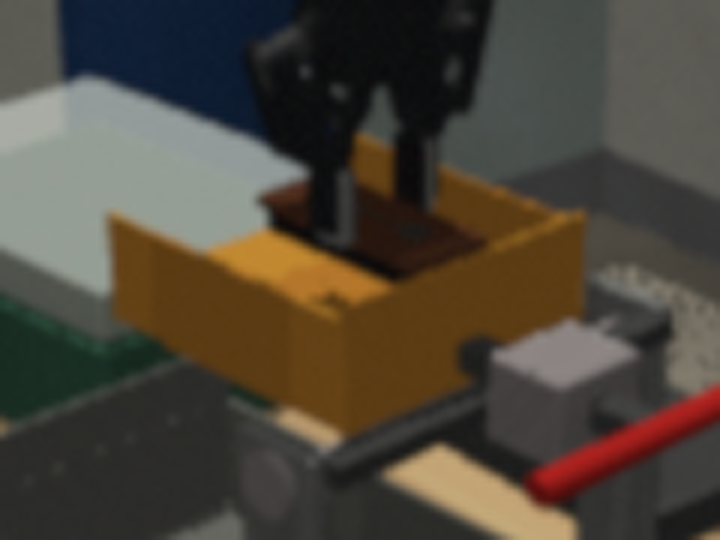

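View pics/t3.png

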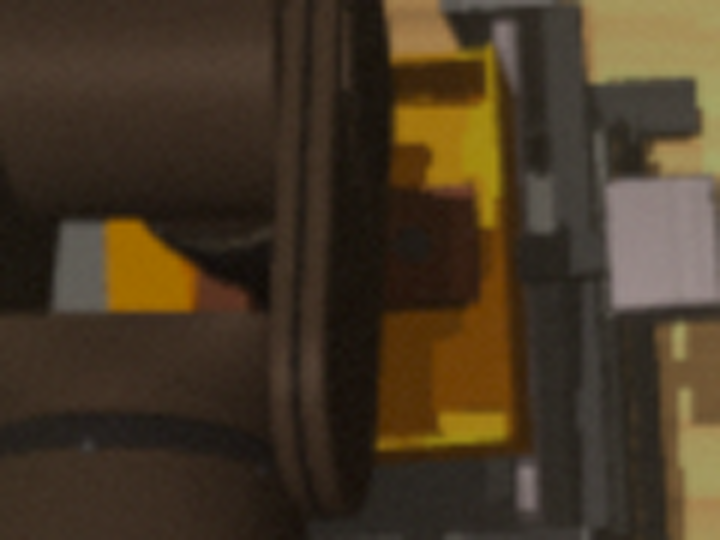

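>>> apply_moves(steps=[{"tx": 0,"ty": -2,"tz": 20,"wx": 0,"wy": -0.004,"wz": 0},{"tx": 0,"ty": -2,"tz": 35,"wx": 0,"wy": -0.004,"wz": 0},{"tx": 0,"ty": -2,"tz": 42,"wx": 0,"wy": -0.004,"wz": 0},{"tx": 0,"ty": -2,"tz": 42,"wx": 0,"wy": -0.004,"wz": 0},{"tx": 0,"ty": -2,"tz": 42,"wx": 0,"wy": -0.004,"wz": 0}])

```text
time: 8.55
eef_pos: [0.5705, 0.1235, 0.4194]
tcp_rot: [0.999, 0.042, 0.001, 0.0]
contact_force: [-0.5, -0.1, -2.7]
opening: 0.514
```

Run:
```python
from h import *
plan((.57,.1231,.43,.082),(.57,.1231,.417,.082))
c=cam("side");crop(c,"s4",240,125,60,6)
```

```text
now [0.5705 0.1235 0.4194] tool yaw 0.0839 t 8.55 open 0.514 F [-0.5 -0.1 -2.7] q [ 0.04  0.07  1.79 -0.    1.27 -0.04]
(0.57, 0.1231, 0.43, 0.082) -> t [ -0.5   0.3 -10.6] w [ 0.0005 -0.0022  0.0019]
(0.57, 0.1231, 0.417, 0.082) -> t [-0.5  0.3  2.4] w [ 0.0005 -0.0022  0.0019]
```

View pics/s4.png

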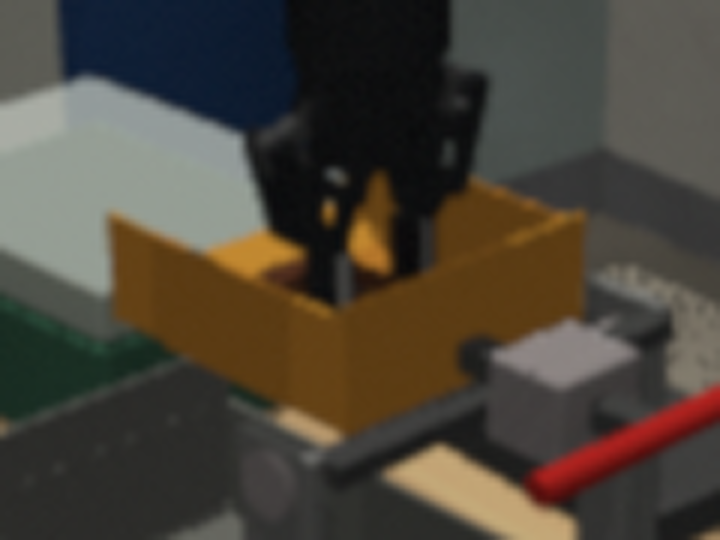

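>>> apply_moves(steps=[{"tx": 0,"ty": 0,"tz": 2,"wx": 0,"wy": -0.002,"wz": 0},{"tx": 0,"ty": 0,"tz": 3,"wx": 0,"wy": -0.002,"wz": 0},{"tx": 0,"ty": 0,"tz": 3,"wx": 0,"wy": -0.002,"wz": 0}])

```text
time: 8.9
eef_pos: [0.5703, 0.1235, 0.416]
tcp_rot: [0.999, 0.042, -0.0, 0.0]
contact_force: [-0.7, 0.6, -3.2]
opening: 0.512
```

>>> apply_moves(steps=[{"tx": 0,"ty": 0,"tz": 0,"wx": 0,"wy": 0,"wz": 0},{"tx": 0,"ty": 0,"tz": 0,"wx": 0,"wy": 0,"wz": 0},{"tx": 0,"ty": 0,"tz": 0,"wx": 0,"wy": 0,"wz": 0},{"tx": 0,"ty": 0,"tz": -10,"wx": 0,"wy": 0,"wz": 0},{"tx": 0,"ty": 0,"tz": -40,"wx": 0,"wy": 0,"wz": 0},{"tx": 0,"ty": 0,"tz": -80,"wx": 0,"wy": 0,"wz": 0},{"tx": 0,"ty": 0,"tz": -110,"wx": 0,"wy": 0,"wz": 0}], hand=0.7)

```text
time: 9.6
eef_pos: [0.5702, 0.1236, 0.5297]
tcp_rot: [0.999, 0.042, 0.002, 0.0]
contact_force: [-0.4, -0.3, -0.1]
opening: 0.698
```

Run:
```python
from h import *
plan((.61,-.05,.52,.06),(.52,-.3,.45,.011),(.4308,-.378,.35,.011),(.4308,-.378,.19,.011))
c=cam("side");crop(c,"s5",240,125,60,6)
c=cam("top");crop(c,"t5",180,165,60,6)
```

```text
now [0.5702 0.1236 0.5297] tool yaw 0.084 t 9.6 open 0.698 F [-0.4 -0.3 -0.1] q [ 0.04  0.02  1.66 -0.    1.47 -0.04]
(0.61, -0.05, 0.52, 0.06) -> t [ 25.  176.3   9.9] w [ 0.0006 -0.003   0.024 ]
(0.52, -0.3, 0.45, 0.011) -> t [-85.8 417.8  79.7] w [ 0.0005 -0.003   0.073 ]
(0.4308, -0.378, 0.35, 0.011) -> t [-181.6  488.   179.4] w [ 0.0005 -0.003   0.073 ]
(0.4308, -0.378, 0.19, 0.011) -> t [-182.   487.9  339.4] w [ 0.0005 -0.003   0.073 ]
```

View pics/s5.png

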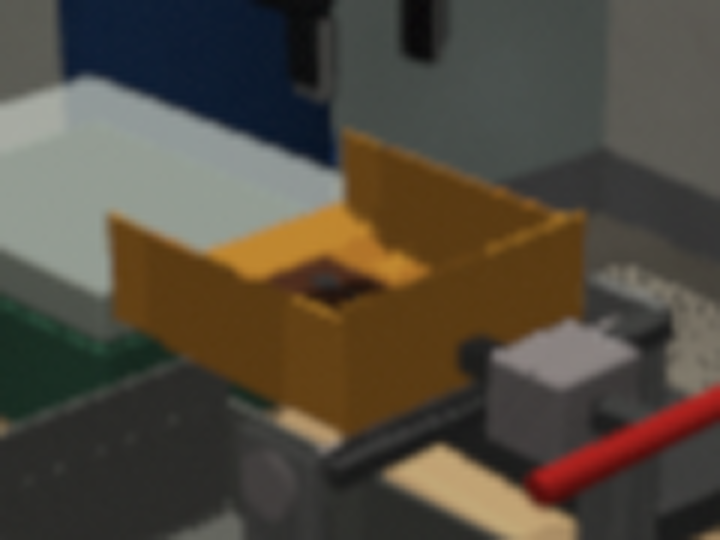

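View pics/t5.png

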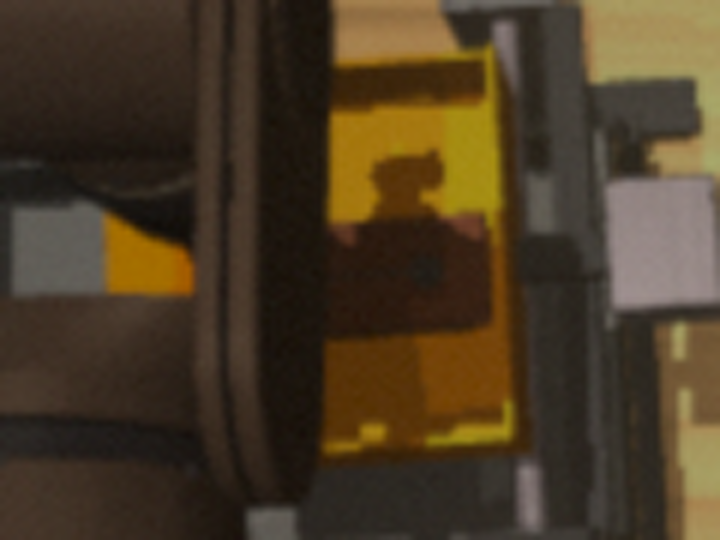

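>>> apply_moves(steps=[{"tx": 7,"ty": 46,"tz": 3,"wx": 0,"wy": -0.002,"wz": 0.01},{"tx": 14,"ty": 92,"tz": 6,"wx": 0,"wy": -0.002,"wz": 0.015},{"tx": 20,"ty": 138,"tz": 8,"wx": 0,"wy": -0.002,"wz": 0.02},{"tx": 22,"ty": 184,"tz": 10,"wx": 0,"wy": -0.002,"wz": 0.03},{"tx": 5,"ty": 225,"tz": 20,"wx": 0,"wy": -0.002,"wz": 0.04},{"tx": -15,"ty": 265,"tz": 32,"wx": 0,"wy": -0.002,"wz": 0.05},{"tx": -35,"ty": 305,"tz": 45,"wx": 0,"wy": -0.002,"wz": 0.06},{"tx": -55,"ty": 345,"tz": 58,"wx": 0,"wy": -0.002,"wz": 0.073},{"tx": -75,"ty": 385,"tz": 70,"wx": 0,"wy": -0.002,"wz": 0.073},{"tx": -105,"ty": 420,"tz": 85,"wx": 0,"wy": -0.002,"wz": 0.073},{"tx": -135,"ty": 448,"tz": 110,"wx": 0,"wy": -0.002,"wz": 0.073},{"tx": -160,"ty": 470,"tz": 145,"wx": 0,"wy": -0.002,"wz": 0.073}])

```text
time: 10.9
eef_pos: [0.4491, -0.3603, 0.3824]
tcp_rot: [1.0, 0.005, 0.0, 0.002]
contact_force: [-0.2, -0.5, 0.2]
opening: 0.701
```

Run:
```python
from h import *
plan((.4308,-.378,.35,.011),(.4308,-.378,.19,.011))
T=cam("top");crop(T,"t6",180,165,60,6)
S=cam("side");crop(S,"s6",332,300,60,6)
for d in spotter.trace("top","pad_a"): print(np.round(d["uv"],1),d["region"].sum())
print("exp",proj(T,[.4308,-.378,.017]),proj(S,[.4308,-.378,.017]))
for d in spotter.trace("side","pad_a"): print(np.round(d["uv"],1),d["region"].sum())
```

```text
now [ 0.4491 -0.3603  0.3824] tool yaw 0.0098 t 10.9 open 0.701 F [-0.2 -0.5  0.2] q [-0.85  0.09  1.85 -0.    1.2  -0.86]
(0.4308, -0.378, 0.35, 0.011) -> t [-18.5  17.4  32.5] w [ 0.0043 -0.0004 -0.0012]
(0.4308, -0.378, 0.19, 0.011) -> t [-18.5  16.7 192.5] w [ 0.0043 -0.0004 -0.0012]
[200. 253.] 601
[181.1 164.3] 846
[347.1 228. ] 232
exp [[357.21050608 226.13610474]] [[332.51248314 314.61981178]]
[251.6 371.7] 1285
[330.5 316.1] 956
[185.5 229.3] 525
[234.2 126.3] 98
```

View pics/t6.png

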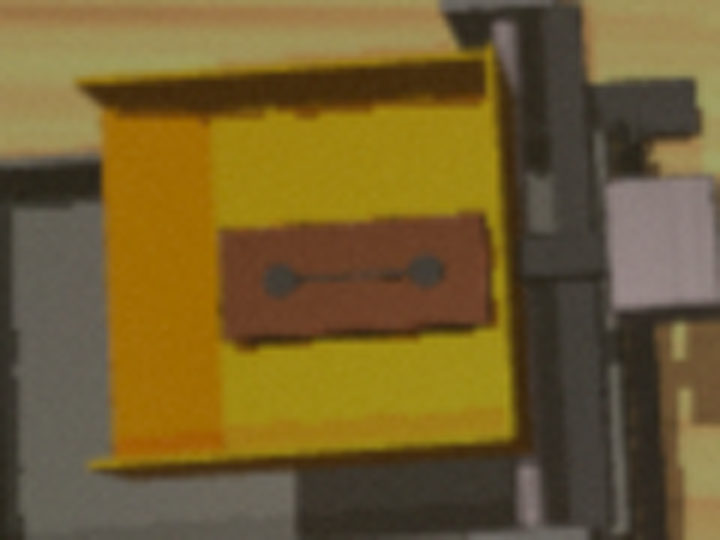

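View pics/s6.png

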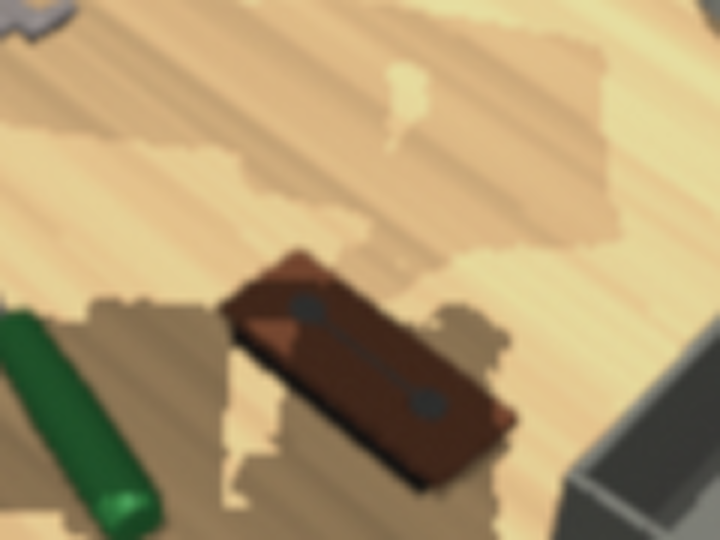

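>>> apply_moves(steps=[{"tx": -18,"ty": 17,"tz": 35,"wx": 0.004,"wy": 0,"wz": 0},{"tx": -18,"ty": 17,"tz": 80,"wx": 0.004,"wy": 0,"wz": 0},{"tx": -18,"ty": 17,"tz": 125,"wx": 0.004,"wy": 0,"wz": 0},{"tx": -18,"ty": 17,"tz": 160,"wx": 0.004,"wy": 0,"wz": 0},{"tx": -18,"ty": 17,"tz": 185,"wx": 0.004,"wy": 0,"wz": 0},{"tx": -18,"ty": 17,"tz": 192,"wx": 0.004,"wy": 0,"wz": 0},{"tx": -18,"ty": 17,"tz": 192,"wx": 0.004,"wy": 0,"wz": 0},{"tx": -18,"ty": 17,"tz": 192,"wx": 0.004,"wy": 0,"wz": 0}])

```text
time: 11.9
eef_pos: [0.4334, -0.3761, 0.1917]
tcp_rot: [1.0, 0.006, 0.0, -0.0]
contact_force: [0.3, -0.2, -0.3]
opening: 0.697
```

Run:
```python
from h import *
plan((.4308,-.378,.182,.011))
S=cam("side");crop(S,"s7",332,300,60,6)
```

```text
now [ 0.4334 -0.3761  0.1917] tool yaw 0.012 t 11.9 open 0.697 F [ 0.3 -0.2 -0.3] q [-0.89  0.34  1.95  0.    0.86 -0.9 ]
(0.4308, -0.378, 0.182, 0.011) -> t [-2.6  1.9  9.7] w [-0.0002 -0.0003  0.001 ]
```

View pics/s7.png

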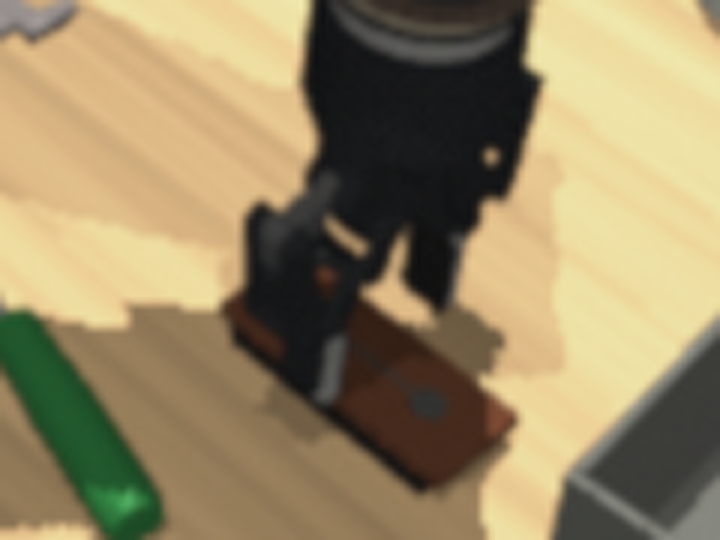

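>>> apply_moves(steps=[{"tx": -2,"ty": 2,"tz": 5,"wx": 0,"wy": 0,"wz": 0},{"tx": -2,"ty": 2,"tz": 10,"wx": 0,"wy": 0,"wz": 0},{"tx": -2,"ty": 2,"tz": 10,"wx": 0,"wy": 0,"wz": 0}])

```text
time: 12.25
eef_pos: [0.4297, -0.3775, 0.1789]
tcp_rot: [1.0, 0.005, -0.001, -0.002]
contact_force: [0.2, -0.4, -0.5]
opening: 0.7
```

>>> apply_moves(steps=[{"tx": 0,"ty": 0,"tz": 0,"wx": 0,"wy": 0,"wz": 0},{"tx": 0,"ty": 0,"tz": 0,"wx": 0,"wy": 0,"wz": 0},{"tx": 0,"ty": 0,"tz": 0,"wx": 0,"wy": 0,"wz": 0},{"tx": 0,"ty": 0,"tz": 0,"wx": 0,"wy": 0,"wz": 0},{"tx": 0,"ty": 0,"tz": 0,"wx": 0,"wy": 0,"wz": 0}], hand=0.3, force=50)

```text
time: 12.75
eef_pos: [0.4302, -0.3778, 0.1797]
tcp_rot: [1.0, 0.005, -0.001, -0.001]
contact_force: [0.1, 0.5, 2.9]
opening: 0.524
```

Run:
```python
from h import *
plan((.47,-.33,.42,.011),(.60,-.1,.54,.05),(.57,.1231,.54,.082))
```

```text
now [ 0.4302 -0.3778  0.1797] tool yaw 0.0109 t 12.75 open 0.524 F [0.1 0.5 2.9] q [-0.9   0.35  1.95  0.    0.84 -0.91]
(0.47, -0.33, 0.42, 0.011) -> t [  39.9  -48.  -240.2] w [-0.0028  0.0019 -0.0001]
(0.6, -0.1, 0.54, 0.05) -> t [ 172.1 -276.9 -359.9] w [-0.0028  0.0018 -0.0391]
(0.57, 0.1231, 0.54, 0.082) -> t [ 144.6 -500.3 -359.2] w [-0.0029  0.0018 -0.0711]
```

>>> apply_moves(steps=[{"tx": 0,"ty": 0,"tz": -30,"wx": -0.002,"wy": 0.002,"wz": 0},{"tx": 5,"ty": -5,"tz": -75,"wx": -0.002,"wy": 0.002,"wz": 0},{"tx": 15,"ty": -15,"tz": -120,"wx": -0.002,"wy": 0.002,"wz": 0},{"tx": 25,"ty": -28,"tz": -165,"wx": -0.002,"wy": 0.002,"wz": 0},{"tx": 35,"ty": -42,"tz": -205,"wx": -0.002,"wy": 0.002,"wz": 0},{"tx": 50,"ty": -65,"tz": -245,"wx": -0.002,"wy": 0.002,"wz": -0.01},{"tx": 70,"ty": -95,"tz": -275,"wx": -0.002,"wy": 0.002,"wz": -0.01},{"tx": 90,"ty": -130,"tz": -300,"wx": -0.002,"wy": 0.002,"wz": -0.02},{"tx": 110,"ty": -167,"tz": -325,"wx": -0.002,"wy": 0.002,"wz": -0.03},{"tx": 132,"ty": -205,"tz": -345,"wx": -0.002,"wy": 0.002,"wz": -0.03},{"tx": 152,"ty": -245,"tz": -358,"wx": -0.002,"wy": 0.002,"wz": -0.04},{"tx": 165,"ty": -290,"tz": -360,"wx": -0.002,"wy": 0.002,"wz": -0.04}])

```text
time: 13.95
eef_pos: [0.5935, -0.0856, 0.5405]
tcp_rot: [1.0, 0.025, 0.0, -0.0]
contact_force: [1.2, 0.4, -2.5]
opening: 0.519
```

Run:
```python
from h import *
plan((.57,.1231,.54,.082),(.57,.1231,.46,.082))
```

```text
now [ 0.5935 -0.0856  0.5405] tool yaw 0.0506 t 13.95 open 0.519 F [ 1.2  0.4 -2.5] q [-0.31  0.05  1.6   0.    1.49 -0.36]
(0.57, 0.1231, 0.54, 0.082) -> t [ -12.9 -209.7    0.6] w [-0.0007 -0.0008 -0.0314]
(0.57, 0.1231, 0.46, 0.082) -> t [ -13.  -209.6   80.6] w [-0.0007 -0.0008 -0.0314]
```

>>> apply_moves(steps=[{"tx": -2,"ty": -40,"tz": 0,"wx": 0,"wy": 0,"wz": -0.01},{"tx": -5,"ty": -85,"tz": 0,"wx": 0,"wy": 0,"wz": -0.01},{"tx": -8,"ty": -130,"tz": 0,"wx": 0,"wy": 0,"wz": -0.02},{"tx": -11,"ty": -172,"tz": 0,"wx": 0,"wy": 0,"wz": -0.03},{"tx": -13,"ty": -200,"tz": 5,"wx": 0,"wy": 0,"wz": -0.031},{"tx": -13,"ty": -210,"tz": 20,"wx": 0,"wy": 0,"wz": -0.031},{"tx": -13,"ty": -210,"tz": 50,"wx": 0,"wy": 0,"wz": -0.031},{"tx": -13,"ty": -210,"tz": 75,"wx": 0,"wy": 0,"wz": -0.031},{"tx": -13,"ty": -210,"tz": 85,"wx": 0,"wy": 0,"wz": -0.031},{"tx": -13,"ty": -210,"tz": 85,"wx": 0,"wy": 0,"wz": -0.031},{"tx": -13,"ty": -210,"tz": 85,"wx": 0,"wy": 0,"wz": -0.031}])

```text
time: 15.05
eef_pos: [0.5693, 0.1217, 0.4556]
tcp_rot: [0.999, 0.041, 0.0, -0.001]
contact_force: [0.5, -0.7, -2.0]
opening: 0.519
```

Run:
```python
from h import *
plan((.57,.1231,.433,.082))
c=cam("side");crop(c,"s8",240,125,60,6)
c=cam("top");crop(c,"t8",180,165,60,6)
```

```text
now [0.5693 0.1217 0.4556] tool yaw 0.0812 t 15.05 open 0.519 F [ 0.5 -0.7 -2. ] q [ 0.04  0.05  1.76  0.    1.34 -0.05]
(0.57, 0.1231, 0.433, 0.082) -> t [ 0.8 -1.3 22.6] w [-0.0013 -0.0001 -0.0008]
```

View pics/s8.png

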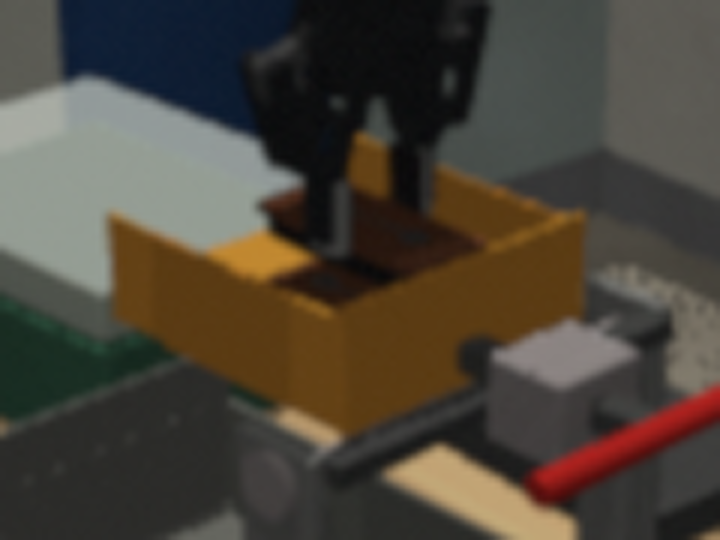

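View pics/t8.png

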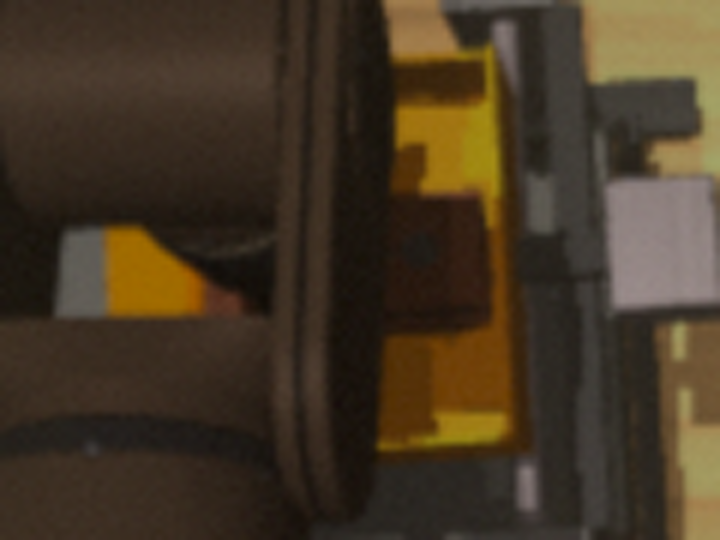

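>>> apply_moves(steps=[{"tx": 1,"ty": -1,"tz": 10,"wx": 0,"wy": 0,"wz": 0},{"tx": 1,"ty": -1,"tz": 18,"wx": 0,"wy": 0,"wz": 0},{"tx": 1,"ty": -1,"tz": 23,"wx": 0,"wy": 0,"wz": 0},{"tx": 1,"ty": -1,"tz": 23,"wx": 0,"wy": 0,"wz": 0},{"tx": 1,"ty": -1,"tz": 23,"wx": 0,"wy": 0,"wz": 0}])

```text
time: 15.65
eef_pos: [0.5699, 0.1233, 0.4319]
tcp_rot: [0.999, 0.041, -0.0, -0.001]
contact_force: [-1.0, -0.5, -3.2]
opening: 0.52
```

>>> apply_moves(steps=[{"tx": 0,"ty": 0,"tz": 0,"wx": 0,"wy": 0,"wz": 0},{"tx": 0,"ty": 0,"tz": 0,"wx": 0,"wy": 0,"wz": 0},{"tx": 0,"ty": 0,"tz": -20,"wx": 0,"wy": 0,"wz": 0},{"tx": 0,"ty": 0,"tz": -65,"wx": 0,"wy": 0,"wz": 0},{"tx": 0,"ty": 0,"tz": -110,"wx": 0,"wy": 0,"wz": 0},{"tx": 0,"ty": 0,"tz": -140,"wx": 0,"wy": 0,"wz": 0}], hand=0.75)

```text
time: 16.25
eef_pos: [0.5695, 0.1231, 0.5778]
tcp_rot: [0.999, 0.041, 0.003, -0.001]
contact_force: [0.1, -0.5, 0.8]
opening: 0.749
```

Run:
```python
from h import *
c=cam("side");crop(c,"s9",240,145,80,5)
```

```text
(no output)
```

View pics/s9.png

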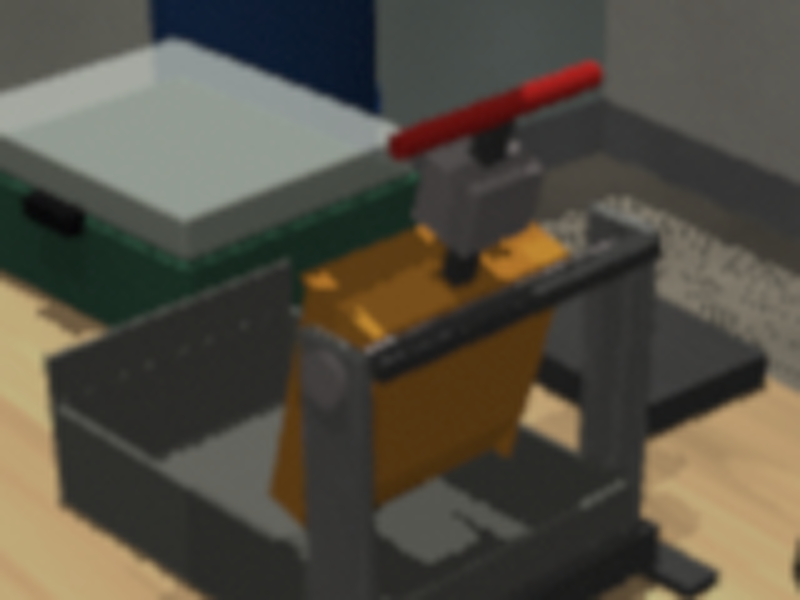

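>>> apply_moves(steps=[{"tx": 0,"ty": 0,"tz": 0,"wx": 0,"wy": 0,"wz": 0},{"tx": 0,"ty": -40,"tz": 0,"wx": 0,"wy": 0,"wz": 0},{"tx": 0,"ty": -85,"tz": 0,"wx": 0,"wy": 0,"wz": 0},{"tx": 0,"ty": -130,"tz": 0,"wx": 0,"wy": 0,"wz": 0},{"tx": 0,"ty": -160,"tz": 0,"wx": 0,"wy": 0,"wz": 0},{"tx": 0,"ty": -160,"tz": 0,"wx": 0,"wy": 0,"wz": 0},{"tx": 0,"ty": -160,"tz": 0,"wx": 0,"wy": 0,"wz": 0}], hand=0)

```text
time: 17.0
eef_pos: [0.5568, 0.2831, 0.5709]
tcp_rot: [0.999, 0.042, -0.001, -0.0]
contact_force: [-0.3, -0.5, 0.0]
opening: 0.004
```

```bash
cat > w.py <<'E'
from h import *
p=np.load("skip.npy")
def W(lx,ly,z):
    c,s=np.cos(p[2]),np.sin(p[2]); return (p[0]+c*lx-s*ly,p[1]+s*lx+c*ly,z)
E
python3 - <<'E'
from w import *
plan((*W(.07,.05,.52),.082),(*W(.05,.05,.493),.082),(*W(.0,.05,.485),.082),(*W(-.0725,.05,.453),.082))
c=cam("side");crop(c,"s10",240,145,80,5)
c=cam("top");crop(c,"t10",180,165,80,5)
for n in("top","side"):
  c=cam(n)
  for d in spotter.trace(n,"pad_a"):
    X=ray(c,d["uv"],.02)[0]-np.array(W(.135,0,0)); a=p[2]
    print(n,round(d["confidence"],2),np.round(d["uv"]),d["region"].sum(),"tote xy",np.round([X[0]*np.cos(a)+X[1]*np.sin(a),-X[0]*np.sin(a)+X[1]*np.cos(a)],3))
E
```

```text
now [0.5568 0.2831 0.5709] tool yaw 0.0834 t 17.0 open 0.004 F [-0.3 -0.5  0. ] q [0.31 0.1  1.49 0.   1.55 0.22]
(np.float64(0.519549824557967), np.float64(0.12699922559519797), 0.52, 0.082) -> t [-50.  152.5  50.9] w [-0.0004  0.0025  0.0014]
(np.float64(0.5211846494268463), np.float64(0.1070661538889081), 0.493, 0.082) -> t [-50.  172.5  77.9] w [-0.0004  0.0025  0.0014]
(np.float64(0.5252717115990444), np.float64(0.057233474623183414), 0.485, 0.082) -> t [-50.  222.5  85.9] w [-0.0004  0.0025  0.0014]
(np.float64(0.5311979517487316), np.float64(-0.015023910312117377), 0.453, 0.082) -> t [-50.  295.  117.9] w [-0.0004  0.0025  0.0014]
top 0.87 [200. 253.] 582 tote xy [-0.079  0.229]
top 0.64 [354. 306.] 628 tote xy [-0.529  0.415]
top 0.45 [172. 180.] 164 tote xy [-0.008  0.001]
side 0.91 [186. 230.] 491 tote xy [-0.084  0.23 ]
side 0.73 [402. 225.] 1610 tote xy [-0.502 -0.231]
side 0.63 [251. 373.] 1301 tote xy [-0.539  0.414]
side 0.49 [236. 187.] 49 tote xy [-0.015 -0.025]
```

View pics/s10.png

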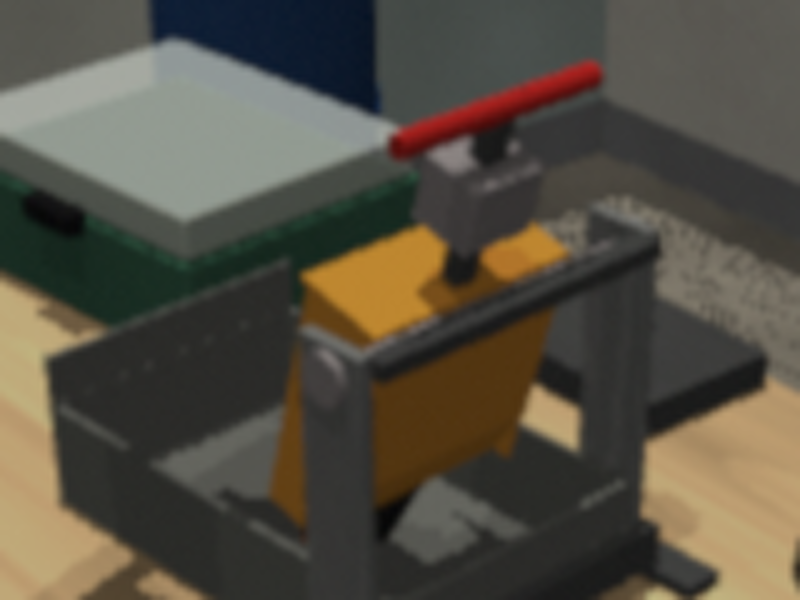

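View pics/t10.png

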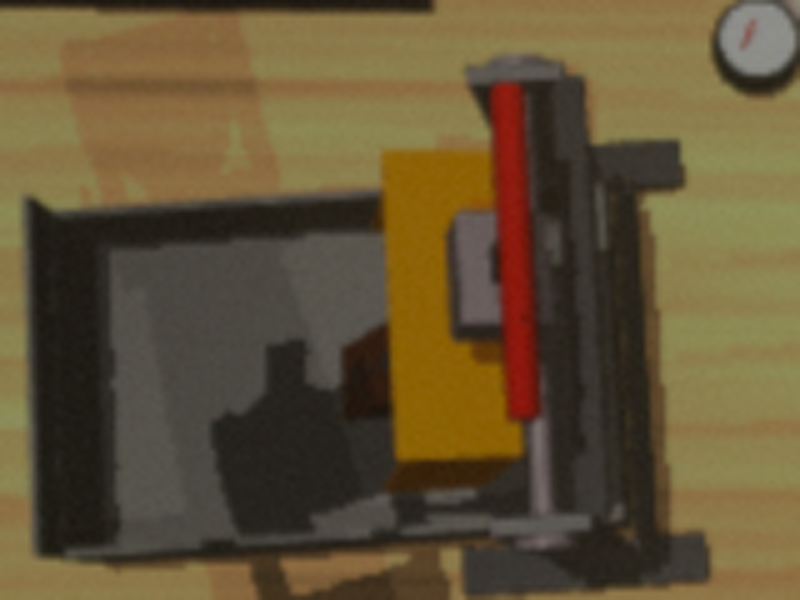

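Run:
```python
from h import *
for n,(u,v) in(("side",(240,185)),("top",(165,175))):
    c=cam(n); c["img"]=np.clip(255*(c["img"]/255.)**.5,0,255).astype(np.uint8); crop(c,n[0]+"11",u,v,40,10)
```

```text
(no output)
```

View pics/s11.png

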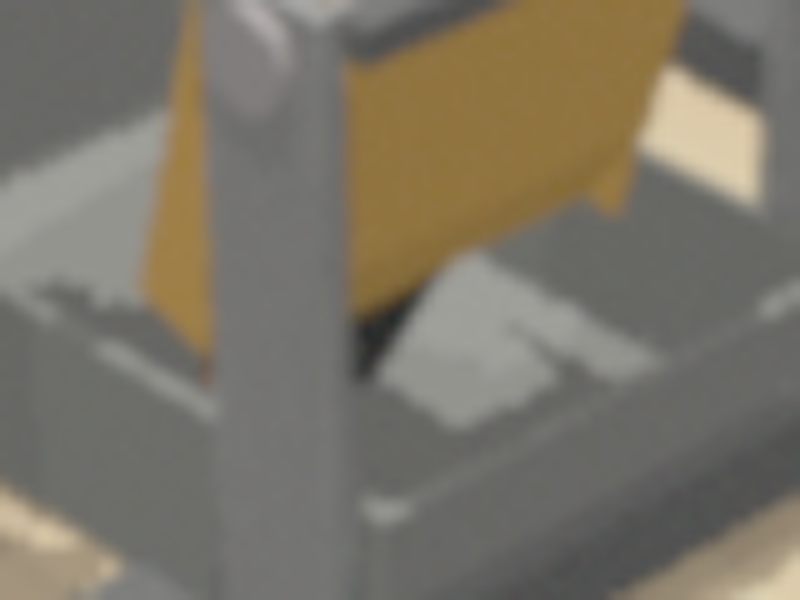

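View pics/t11.png

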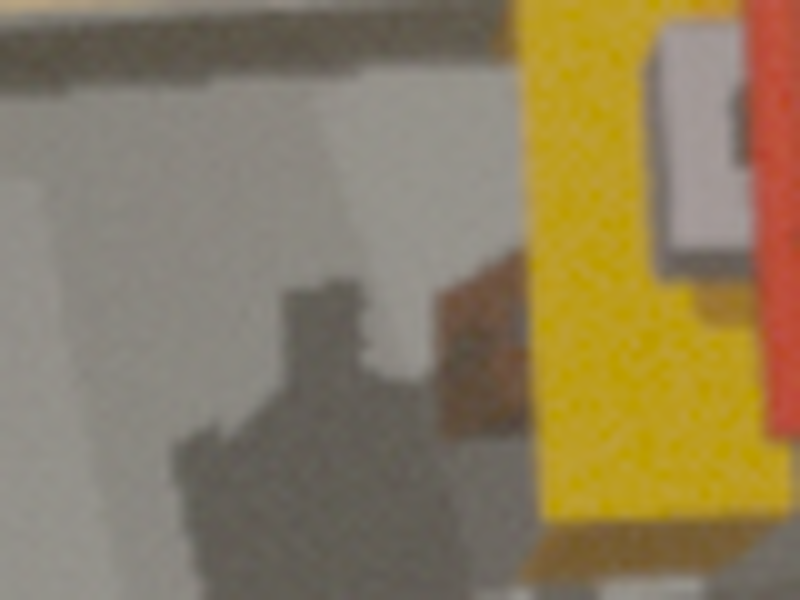

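>>> apply_moves(steps=[{"tx": -15,"ty": 40,"tz": 10,"wx": 0,"wy": 0.002,"wz": 0},{"tx": -30,"ty": 80,"tz": 25,"wx": 0,"wy": 0.002,"wz": 0},{"tx": -45,"ty": 120,"tz": 40,"wx": 0,"wy": 0.002,"wz": 0},{"tx": -50,"ty": 150,"tz": 50,"wx": 0,"wy": 0.002,"wz": 0},{"tx": -50,"ty": 165,"tz": 68,"wx": 0,"wy": 0.002,"wz": 0},{"tx": -50,"ty": 172,"tz": 78,"wx": 0,"wy": 0.002,"wz": 0},{"tx": -50,"ty": 172,"tz": 78,"wx": 0,"wy": 0.002,"wz": 0},{"tx": -50,"ty": 172,"tz": 78,"wx": 0,"wy": 0.002,"wz": 0}])

```text
time: 18.2
eef_pos: [0.5213, 0.1075, 0.4946]
tcp_rot: [0.999, 0.041, 0.001, -0.001]
contact_force: [0.0, 0.2, 1.2]
opening: -0.005
```

Run:
```python
from w import *
plan((*W(.05,.05,.493),.082),(*W(.01,.05,.49),.082),(*W(-.03,.05,.48),.082),(*W(-.0725,.05,.453),.082))
c=cam("side");crop(c,"s12",250,125,60,6)
c=cam("top");crop(c,"t12",200,165,60,6)
```

```text
now [0.5213 0.1075 0.4946] tool yaw 0.0821 t 18.2 open -0.005 F [0.  0.2 1.2] q [ 0.01 -0.09  1.82  0.    1.41 -0.07]
(np.float64(0.5211846494268463), np.float64(0.1070661538889081), 0.493, 0.082) -> t [-0.1  0.4  1.6] w [-0.0019 -0.0019  0.0001]
(np.float64(0.5244542991646047), np.float64(0.06720001047632834), 0.49, 0.082) -> t [-0.1 40.5  4.5] w [-0.0019 -0.0019  0.0001]
(np.float64(0.5277239489023633), np.float64(0.0273338670637486), 0.48, 0.082) -> t [-0.2 80.5 14.4] w [-0.0019 -0.0019  0.0001]
(np.float64(0.5311979517487316), np.float64(-0.015023910312117377), 0.453, 0.082) -> t [ -0.2 123.   41.3] w [-0.0019 -0.0019  0.0001]
```

View pics/s12.png

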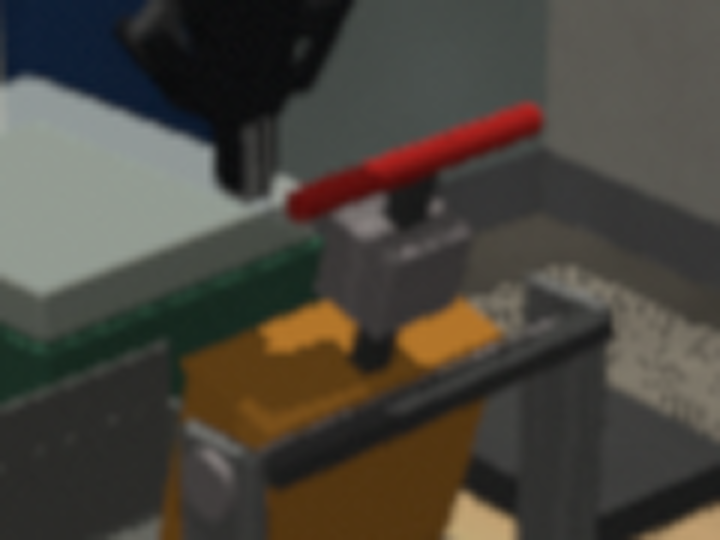

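View pics/t12.png

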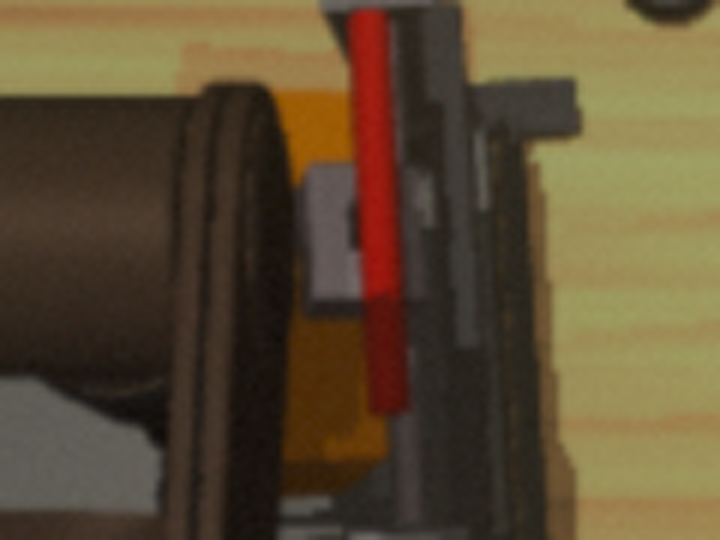

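>>> apply_moves(steps=[{"tx": 0,"ty": 14,"tz": 2,"wx": 0,"wy": 0,"wz": 0},{"tx": 0,"ty": 28,"tz": 3,"wx": 0,"wy": 0,"wz": 0},{"tx": 0,"ty": 38,"tz": 4,"wx": 0,"wy": 0,"wz": 0},{"tx": 0,"ty": 46,"tz": 5,"wx": 0,"wy": 0,"wz": 0},{"tx": 0,"ty": 54,"tz": 7,"wx": 0,"wy": 0,"wz": 0},{"tx": 0,"ty": 62,"tz": 9,"wx": 0,"wy": 0,"wz": 0}])

```text
time: 18.9
eef_pos: [0.5263, 0.0448, 0.4858]
tcp_rot: [0.999, 0.041, 0.002, -0.001]
contact_force: [-1.1, 2.3, 2.0]
opening: -0.003
```

Run:
```python
from w import *
plan((*W(-.03,.05,.48),.082),(*W(-.0725,.05,.453),.082),(*W(-.085,.05,.44),.082))
c=cam("side");crop(c,"s13",240,145,80,5)
```

```text
now [0.5263 0.0448 0.4858] tool yaw 0.0818 t 18.9 open -0.003 F [-1.1  2.3  2. ] q [-0.11 -0.1   1.84  0.    1.39 -0.19]
(np.float64(0.5277239489023633), np.float64(0.0273338670637486), 0.48, 0.082) -> t [-0.  17.5  5.8] w [-0.0022 -0.0034 -0.0002]
(np.float64(0.5311979517487316), np.float64(-0.015023910312117377), 0.453, 0.082) -> t [-0.1 60.1 32.7] w [-0.0022 -0.0034 -0.0002]
(np.float64(0.5322197172917812), np.float64(-0.027482080128548567), 0.44, 0.082) -> t [-0.1 72.6 45.6] w [-0.0022 -0.0034 -0.0002]
```

View pics/s13.png

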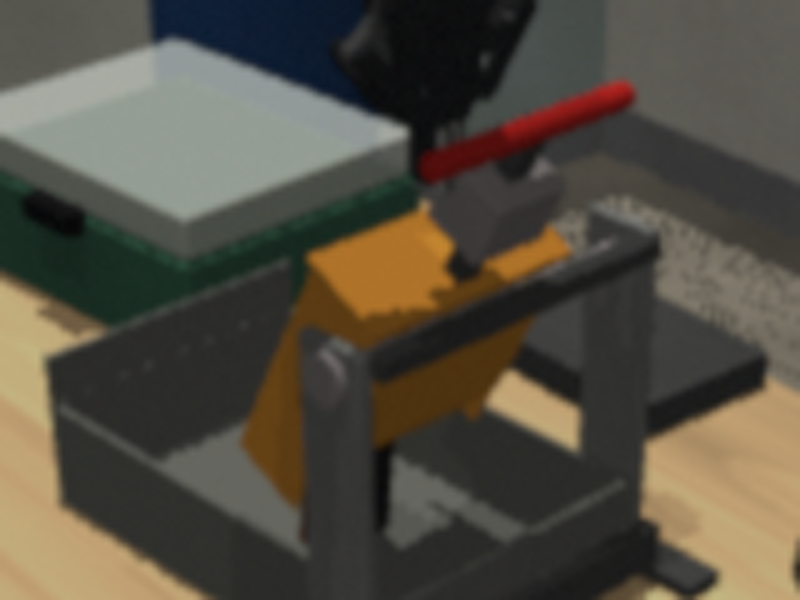

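>>> apply_moves(steps=[{"tx": 0,"ty": 10,"tz": 4,"wx": 0,"wy": 0,"wz": 0},{"tx": 0,"ty": 20,"tz": 8,"wx": 0,"wy": 0,"wz": 0},{"tx": 0,"ty": 30,"tz": 13,"wx": 0,"wy": 0,"wz": 0},{"tx": 0,"ty": 40,"tz": 19,"wx": 0,"wy": 0,"wz": 0},{"tx": 0,"ty": 50,"tz": 26,"wx": 0,"wy": 0,"wz": 0},{"tx": 0,"ty": 60,"tz": 33,"wx": 0,"wy": 0,"wz": 0},{"tx": 0,"ty": 66,"tz": 38,"wx": 0,"wy": 0,"wz": 0},{"tx": 0,"ty": 66,"tz": 38,"wx": 0,"wy": 0,"wz": 0}])

```text
time: 19.75
eef_pos: [0.5316, -0.0213, 0.4457]
tcp_rot: [0.999, 0.04, -0.0, -0.001]
contact_force: [0.3, -0.3, -0.4]
opening: 0.002
```

Run:
```python
from w import *
plan((*W(-.085,.05,.44),.082))
c=cam("side");crop(c,"s14",240,145,80,5)
```

```text
now [ 0.5316 -0.0213  0.4457] tool yaw 0.0807 t 19.75 open 0.002 F [ 0.3 -0.3 -0.4] q [-0.23 -0.06  1.88  0.    1.32 -0.31]
(np.float64(0.5322197172917812), np.float64(-0.027482080128548567), 0.44, 0.082) -> t [0.1 6.2 5.7] w [-0.0013  0.0005 -0.0013]
```

View pics/s14.png

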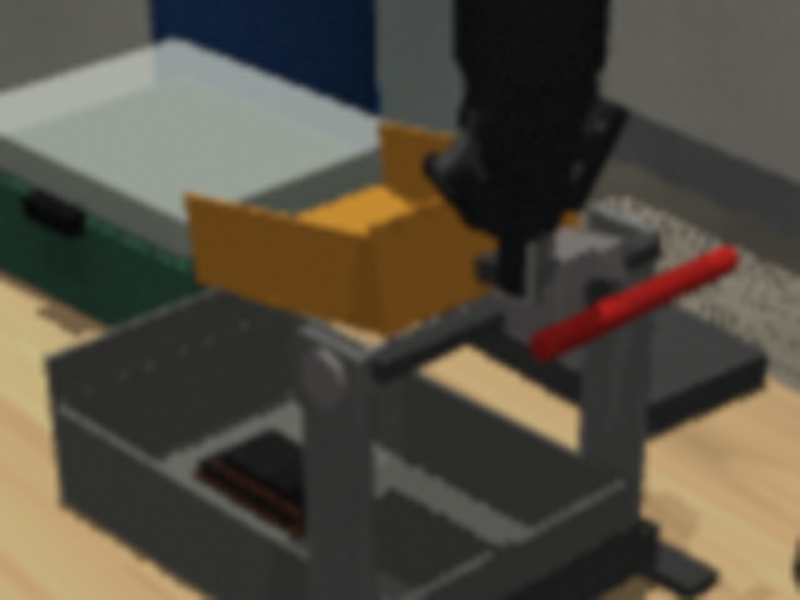

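>>> apply_moves(steps=[{"tx": 0,"ty": 0,"tz": -40,"wx": 0,"wy": 0,"wz": 0},{"tx": 0,"ty": 0,"tz": -80,"wx": 0,"wy": 0,"wz": 0},{"tx": 0,"ty": 30,"tz": -95,"wx": 0,"wy": 0,"wz": 0},{"tx": 0,"ty": 80,"tz": -95,"wx": 0,"wy": 0,"wz": 0},{"tx": 0,"ty": 130,"tz": -95,"wx": 0,"wy": 0,"wz": 0},{"tx": 0,"ty": 180,"tz": -95,"wx": 0,"wy": 0,"wz": 0},{"tx": 0,"ty": 200,"tz": -95,"wx": 0,"wy": 0,"wz": 0},{"tx": 0,"ty": 200,"tz": -95,"wx": 0,"wy": 0,"wz": 0},{"tx": 0,"ty": 200,"tz": -95,"wx": 0,"wy": 0,"wz": 0}])

```text
time: 20.7
eef_pos: [0.548, -0.2193, 0.5419]
tcp_rot: [0.999, 0.041, 0.001, -0.001]
contact_force: [-0.3, 0.0, 0.9]
opening: 0.001
```

Run:
```python
from w import *
plan()
c=cam("side");crop(c,"s15",240,160,90,4)
X=[W(-.118,y,.245) for y in(.075,-.075)]
print("side bar exp",proj(c,X))
c=cam("top");cv2.imwrite("pics/t15.png",cv2.resize(c["img"][:,:,::-1],(800,600)));print("top bar exp",proj(c,X)*1.5625)
for n in("top","side"):
  c=cam(n)
  for d in spotter.trace(n,"pad_a"):
    X=ray(c,d["uv"],.02)[0]-np.array(W(.135,0,0)); a=p[2]
    print(n,round(d["confidence"],2),np.round(d["uv"]),d["region"].sum(),"tote xy",np.round([X[0]*np.cos(a)+X[1]*np.sin(a),-X[0]*np.sin(a)+X[1]*np.cos(a)],3))
```

```text
now [ 0.548  -0.2193  0.5419] tool yaw 0.082 t 20.7 open 0.001 F [-0.3  0.   0.9] q [-0.55  0.03  1.62  0.    1.49 -0.64]
side bar exp [[268.64911015 162.45402138]
 [306.47335278 143.97463211]]
top bar exp [[397.22774025 297.1778241 ]
 [390.7446628  203.79673853]]
top 0.7 [199. 250.] 586 tote xy [-0.077  0.22 ]
top 0.55 [354. 303.] 662 tote xy [-0.53   0.406]
top 0.35 [179. 163.] 5795 tote xy [-0.032 -0.051]
side 0.93 [182. 228.] 524 tote xy [-0.074  0.233]
side 0.69 [212. 177.] 190 tote xy [ 0.082 -0.008]
side 0.6 [252. 372.] 1259 tote xy [-0.538  0.411]
side 0.56 [209. 183.] 86 tote xy [0.063 0.024]
```

View pics/s15.png

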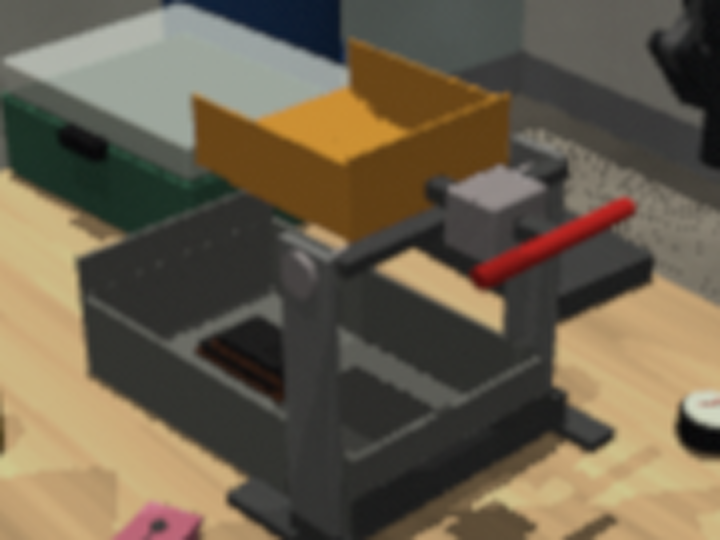

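View pics/t15.png

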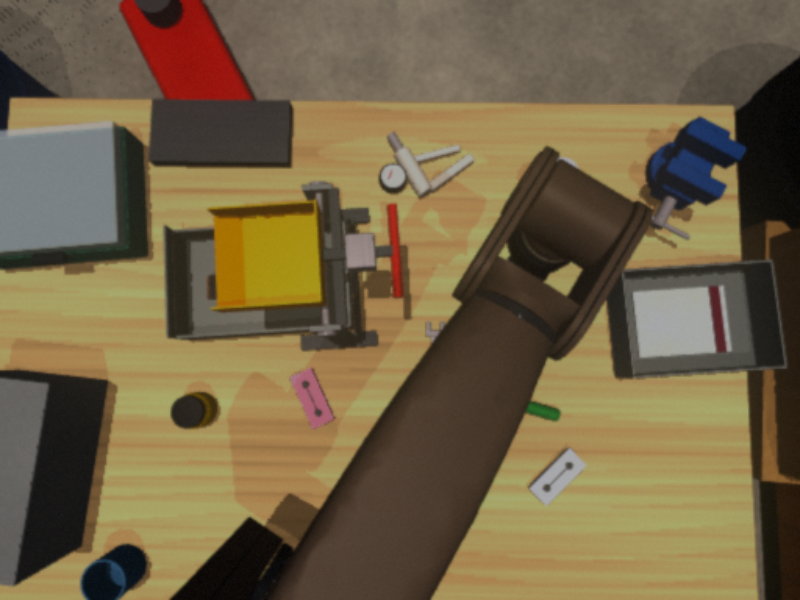

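Run:
```python
from h import *
c=cam("side"); c["img"]=np.clip(255*(c["img"]/255.)**.5,0,255).astype(np.uint8); crop(c,"s16",212,180,25,14)
```

```text
(no output)
```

View pics/s16.png

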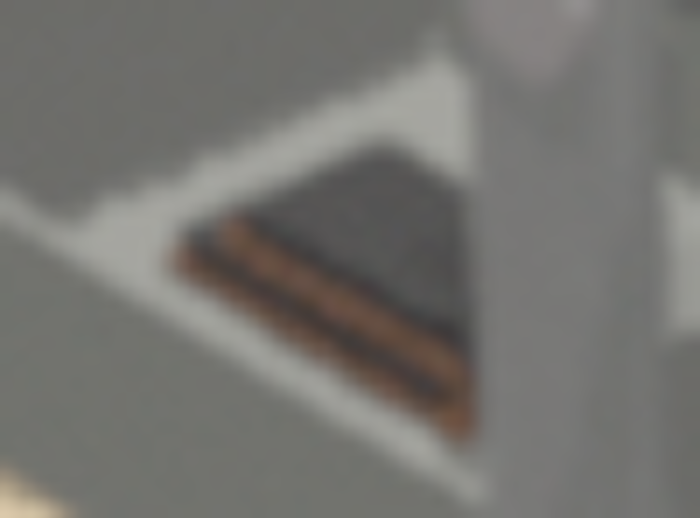

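The close crop shows two stacked pads lying upside down in the tote: two brown plates, each with its black friction layer above. The skip is upright and empty, and the arm is clear.

```bash
python3 -c "
from plant import ctrl
print(ctrl.sign_off())"
```

```text
the job is handed in; nothing more can be done
None
```

I put both brown brake pads lengthwise into the skip, the second on top of the first. The first came to rest with the skip still upright. The second was let go about 3 mm above it and made the skip trip by weight alone as I lifted the gripper away. I then pushed the red bar back with the closed fingers until the skip fell home by itself, and handed the job in at about 21 s.

- **Skip:** the last pictures show it empty and upright, with the red bar back at its starting position.
- **Pads:** both lie upside down, one on the other, within the tote walls and well below the rim. Their middle is roughly 60–80 mm past the tote's centre towards the far end.
- **Bench:** nothing in view looks moved. In the last top view the arm hid the hub, most of the spray can, and parts of the wrench and screwdriver. I did not measure any of the bystanders' positions.
- **Not confirmed:** while the skip was tipped its pan hid most of the pads. I saw one pad leaning under the lip and only part of what lay behind it. I therefore did not see directly that both were in the tote before I started the reset, and only saw them both there afterwards.

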